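# Clear the cup and hang the fish slice on the dish rack

### The job

Take the blue cup out from under the empty fork of the dish rack and stand it upright on the empty steel plate. Then pinch the fish slice by the knob at the end of its handle, lift it level with a firm grip, ease the grip so that it swings down in the fingers to hang straight, clamp it firmly again, and hang it by its shoulder in the empty fork, under the rack's top tier. Do not upset or shift the mug, the flask or the two utensils already hanging.

Things in the scene. Friction and masses are not known exactly. Their poses are not given: they have to be found in the camera images.
- fork_seat (a point): The empty fork of the white dish rack (one of three forks 100 mm apart): two level prongs pointing to this point's -x, the rack's front; z up. The point lies midway between them at their top face, 190 mm above the table, where a shoulder rests. Slot 16 mm wide, prongs 8 mm thick, ending 32 mm in front with a 6 mm high bump on the last 6 mm; slot closed 13 mm behind.
- tier_edge (a point): Middle of the front edge of the rack's top tier, at its underside, 305 mm above the table; the edge runs 320 mm along y, 8 mm behind (+x of) the line of the fork seats. Under it an upright gripper cannot reach a fork; one leaning back 30 to 45 degrees to the front can. The other rack parts stand over 25 mm behind the seats; the two lower tiers 75 mm; nothing is higher than 335 mm except a bowl on top.
- wood_spoon_top (a point): Centre of the 24 mm ball on top of a wooden spoon hanging in another fork, 48 mm above its prongs; it hangs to 85 mm above the table, at most 36 mm wide. Leave alone.
- ladle_top (a point): Centre of the 24 mm ball on top of a small steel ladle hanging in the third fork, 48 mm above its prongs; it hangs to 85 mm above the table, at most 42 mm wide. Leave alone.
- cup: Blue plastic cup, open top, standing upright on the table under the empty fork; origin at the centre of its underside, z up.
- cup_mid (a point): Centre of the blue cup, half-way up. Cup 95 mm tall, 62 mm across the rim, 50 mm across the foot, 60 g.
- plate_in (a point): Centre of the inner floor of the empty round steel plate lying on the table, 4 mm above the table; the plate is 170 mm across, 16 mm high, its flat floor about 100 mm across.
- slice: Steel fish slice with a black handle, 196 mm long, 85 to 120 g, lying blade down flat on the table. +x runs along it from the knob to the blade, y across it, z up as it lies. Origin on the underside, 85 mm from the knob's centre.
- slice_knob (a point): Centre of the round knob at the end of the slice's handle, 13 mm above the table as it lies: a 26 mm disc on edge with a flat 10 mm button in the middle of each side, 26 mm over the buttons. Pinch it on the buttons, across y. Held with 40 N or more the slice stays level; below about 25 N it begins to turn; at 5 to 7 N it swings down to within about 15 degrees of straight; at 3 N it may also slip.
- slice_shoulder (a point): On the slice's axis 54 mm from the knob's centre: lower face of the thick collar (26 mm diameter, 14 mm long) that rests on the prongs. Beyond it the shank is 10 mm thick; between collar and knob the neck is 14 mm thick. Let go at a slant it rocks on the prongs for some seconds; eased off first it hangs still.
- slice_tip (a point): End of the blade, 183 mm from the knob's centre. Blade 65 mm long, 48 mm wide, 5 mm thick, set 10 mm below the handle's axis.
- mug_mid (a point): Centre of the white ceramic mug, 80 mm across, 90 mm tall, its handle reaching 77 mm from the centre; stands beside the slice. Leave alone.
- flask_mid (a point): Centre of the green food flask, 100 mm across (112 over its hinge), 170 mm tall; stands beyond the slice's blade. Leave alone.
There are look-alikes about, which are no part of the job. What is shaped like the slice but pink or red is not meant.

How it is judged:
On the way, in this order (a step that is already met when the one before it is completed fails the run):
1. The cup stands upright on the empty plate, released (horizontal distance between cup_mid and plate_in below 0.04 m and angle between cup's own z axis and vertical below 0.15 rad and height (world z) of cup_mid below 0.062 m and linear speed of cup below 0.03 m/s and contact force between the fingers and cup below 0.1 N), for 0.2 s.
2. The slice is held by the knob, lifted clear of the table and still about level (within 25 degrees) (height (world z) of slice_knob above 0.08 m and height (world z) of slice_tip above 0.06 m and angle between slice's own x axis and vertical between 1.13 and 2.01 rad and contact force between the fingers and slice above 4 N), for 0.2 s.
3. The slice hangs from the fingers, blade down within 20 degrees of straight, clamped firmly, the tool itself still within 60 degrees of straight down (angle between slice's own x axis and vertical above 2.79 rad and height (world z) of slice_tip above 0.02 m and contact force between the fingers and slice above 12 N and angular speed of slice below 0.4 rad/s and angle between the grasp point's own z axis and vertical above 2.09 rad), for 0.3 s.
At the end, for the whole second after the job is handed in: The slice hangs released in the empty fork, its shoulder on both prongs (within 5 mm in height), blade down within 14 degrees of straight, at most faintly swaying; the cup stands released, upright and still on the plate's floor, within 40 mm of its centre (all of step 1 and x of slice_shoulder in the frame of fork_seat between -0.026 and 0.014 m and y of slice_shoulder in the frame of fork_seat between -0.008 and 0.008 m and z of slice_shoulder in the frame of fork_seat between -0.005 and 0.005 m and angle between slice's own x axis and vertical above 2.9 rad and linear speed of slice below 0.08 m/s and contact force between the fingers and slice below 0.1 N); the robot touches nothing.
It fails at once if The mug is shifted by more than 40 mm (distance of mug_mid from where it was at the start of the episode above 0.04 m).
It fails at once if The flask is shifted by more than 40 mm (distance of flask_mid from where it was at the start of the episode above 0.04 m).
It fails at once if The hanging wooden spoon is shifted by more than 40 mm (distance of wood_spoon_top from where it was at the start of the episode above 0.04 m).
It fails at once if The hanging ladle is shifted by more than 40 mm (distance of ladle_top from where it was at the start of the episode above 0.04 m).
It also fails if it takes over 72 s, if anything falls off the work surface, if the arm or the gripper's body presses on something with over 40 N, if the wrist force passes 120 N, or if a joint passes its speed limit or range.

### The arm

A 6-joint arm with a two-finger parallel gripper is mounted at the origin on the work surface. World frame = base frame: x ahead of the robot, y to its left, z up, the work surface at z = 0. Lengths are in m, angles in rad, forces in N, time in s.
With the tool pointing down it reaches from about 0.35 to 0.875 m from the base axis. Payload 4.2 kg.
Tool frame: the origin (TCP) lies midway between the tips of the shut fingers; the grasp point (between the pads) lies pinch_z behind it (pinch_z is the distance from the TCP to the grasp point, in m); z points along the fingers, y is the line along which they close (so a half turn about z gives the same grasp; the last joint's range is limited). The gripper opens to 87 mm and grips with 3 to 60 N. Pads are 19 mm wide; open, the fingers measure 117 mm over their backs; the gripper's body (75 mm by 190 mm) begins 51 mm behind the grasp point.
Start: joints at [-0.961, 0.385, 0.008, 0, -1.194, -0.259], TCP at [0.215, -0.587, 0.187] pointing down, gripper open.
Joint ranges: [-3.14, 3.14], [-1.21, 2.06], [-1.07, 1.41], [-3.16, 2.05], [-2.99, -0.16], [-3.1, 3.1]. Speed limits (rad/s): [2.79, 2.79, 3.14, 3.14, 3.14, 3.14].

### API

Orientations are given as a unit quaternion [w, x, y, z].
In Python, from bench import observe, snapshot, calibration, close_job, pinch_z gives the robot as it stands. The module is installed in compiled form; this text tells all that it offers.
- The arm moves only by the shell command python3 -m crank 'ROWS' [OPENING] [FORCE]. ROWS is a JSON object of lists of equal length, an entry for each row: "travel": the shift along the tool's x, y, z in m, a list of three; "dr": the turn, a rotation vector about the tool's x, y, z in rad, a list of three. In form: {"travel": [[x, y, z], ...], "dr": [[wx, wy, wz], ...]}. A call has 1 to 8 rows; each row shifts and turns the commanded pose from where the row before left it, along the tool's axes as they then stand; what a row does not reach is not made up. A row lasts 1/8 s, in which the tool goes at most 62.5 mm and 10.7 degrees, less where a joint would pass 70% of its speed; a pose out of reach is approached as far as the arm can. A call with a gripper value outside its range is refused whole. OPENING is the opening, from 0 (shut) to 1 (fully open), set as the call begins (- or left out, the last holds). The fingers move at their own pace and stop on an object; FORCE is the grip in N (left out, the last holds). Time passes only in rows, so rows that do not move let the fingers close. It gives the time, the measured TCP pose, the force, the opening and the grip force at its end, in the units of the state.
- observe(): the state, without advancing time (a new reading comes with each control period).
- snapshot(name): name is "scene" or "top" or "wrist"; returns (picture, depth): 384x512x3 uint8, red, green, blue; 384x512 float32, m along the optical axis (not along the pixel's ray), 0 where there is no reading.
- calibration(name): a dict with "fov_y" (degrees; the focal length in pixels is half the picture's height over the tangent of half this angle, whatever the lens; pixels are square), "cx", "cy" (the principal point, pixels), "xyz" and "rotation" of the camera in the world. Camera axes: x right, y down, z forward; pixel columns grow to the right and rows downward; lengths in m; the calibration is good to about 2 mm. A picture is of the moment at which its call begins: read the wrist's pose just before it. calibration takes no time and is no camera call; for the wrist camera it gives the pose at the moment of the call.
- close_job(): hands the job in; it is judged then, once.
The state is a dict: "time_s": time; "joints": joint angles; "qvel": joint speeds; "effort": joint torques, N m; "ee_pos": TCP position; "orientation": TCP orientation; "ft_force": force on the tool from outside, world axes, zero at the start; "torque": the same for the moment, N m; "width": finger opening in m; "grip_force": force on a finger pad.
Only numpy, scipy, OpenCV 4.12 (cv2) and the standard library are available. Lean on these libraries where they do the work, as an engineer would, in place of code of your own. Each camera call takes 0.05 s, during which the arm holds its last target. There are 200 camera calls.

## Working session

There is one attempt and no reset: what is moved stays moved. The work goes in short steps, Python scripts to look and compute and a shell command to move; the robot and the scene stay as the last step left them, time stands still between calls to the robot, and variables do not carry over. Pictures are saved under pics/ and viewed, at most 10 in all, crops included, and the job is handed in when it is done.

```bash
mkdir -p pics; cat > h.py <<'E'
import numpy as np, cv2
from bench import observe, snapshot, calibration, pinch_z
from scipy.spatial.transform import Rotation as R
def rot(c):
    r=np.array(c["rotation"]); 
    return r if r.shape==(3,3) else R.from_quat([r[1],r[2],r[3],r[0]]).as_matrix()
def shot(n,tag):
    c=calibration(n); p,d=snapshot(n)
    cv2.imwrite(f'pics/{tag}.png',p[:,:,::-1]); np.savez(f'pics/{tag}.npz',p=p,d=d,M=rot(c),t=np.array(c["xyz"]),f=192/np.tan(np.radians(c["fov_y"])/2),cx=c["cx"],cy=c["cy"])
def cloud(tag):
    z=np.load(f'pics/{tag}.npz'); v,u=np.mgrid[:384,:512]; d=z['d']
    P=np.stack([(u-z['cx'])/z['f']*d,(v-z['cy'])/z['f']*d,d],-1)@z['M'].T+z['t']
    P[d==0]=np.nan
    return P,z['p']
def pt(tag,u,v,r=1):
    P,_=cloud(tag); return np.nanmedian(P[v-r:v+r+1,u-r:u+r+1].reshape(-1,3),0)
E
python3 - <<'E'
from h import *
shot('scene','s0');shot('top','t0')
a=cv2.imread('pics/s0.png');b=cv2.imread('pics/t0.png')
cv2.imwrite('pics/both.png',cv2.resize(np.vstack([a,b]),None,fx=.78,fy=.78))
print(observe(),pinch_z if not callable(pinch_z) else pinch_z())
for n in('scene','top','wrist'):print(calibration(n))
E
```

```text
{'time_s': 0.1, 'joints': array([-9.61402616e-01,  3.85483097e-01,  6.76908252e-03, -4.21309983e-04,
       -1.19401446e+00, -2.58630025e-01]), 'qvel': array([ 0.00018947, -0.00319535,  0.00294301,  0.00232607, -0.0005704 ,
       -0.00040749]), 'effort': array([-5.68721680e-04, -3.91688991e+01,  1.87936592e+01,  4.23182264e+00,
        1.34971726e-02, -7.53860036e-05]), 'ee_pos': array([ 0.21457573, -0.5863633 ,  0.1858716 ]), 'orientation': array([-2.28597370e-04, -1.74407547e-01,  9.84673060e-01,  9.58841850e-04]), 'ft_force': array([-0.58893189, -0.13505487, -0.42563712]), 'torque': array([-0.00714472,  0.02740071,  0.02774227]), 'grip_force': 0.0, 'width': 0.08711037856519123} 0.0187
{'fov_y': 43.2583026814712, 'cx': 259.0096218216623, 'cy': 200.39184760838887, 'xyz': array([1.65292481, 0.06959007, 1.29687143]), 'rotation': array([-0.25480828,  0.59541756,  0.7019869 , -0.2962517 ])}
{'fov_y': 57.28599155589237, 'cx': 258.3275831648245, 'cy': 188.93080833036078, 'xyz': array([ 0.43274028, -0.09071667,  1.09141245]), 'rotation': array([ 0.03217861, -0.69707087,  0.7159344 , -0.02224151])}
{'fov_y': 67.8036653103284, 'cx': 254.4390848941848, 'cy': 189.21954733922473, 'xyz': array([ 0.14127646, -0.6125692 ,  0.3834531 ]), 'rotation': array([0.08164964, 0.566834  , 0.81119237, 0.11831944])}
```

View pics/both.png

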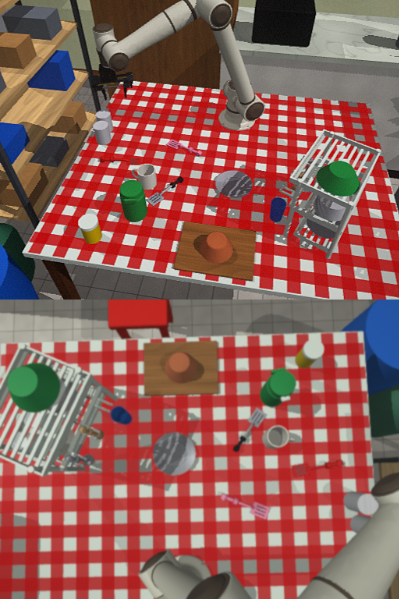

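The scene and top views show the following. Positions are in full top-image pixels.
- **Rack:** about (70,150), with the blue cup at (155,148) in front of it.
- **Empty plate:** (225,198).
- **Black-handled slice:** (320,165).
- **Look-alikes for the slice:** the pink one at (315,263) and the red one at (408,212). I reject both by colour.
- **Other things:** mug (355,175), flask (356,113), yellow can, and the blue bin and chair off the table.

I'll check these in closer crops.

```bash
python3 - <<'E'
from h import *
b=cv2.imread('pics/t0.png')
x=cv2.resize(b[60:230,60:260],None,fx=4,fy=4,interpolation=cv2.INTER_CUBIC)[:, :800]
y=cv2.resize(b[120:200,280:380],None,fx=4,fy=4,interpolation=cv2.INTER_CUBIC)
im=np.zeros((600,800,3),np.uint8)
x=cv2.resize(b[95:230,60:190],None,fx=4.4,fy=4.4,interpolation=cv2.INTER_CUBIC); im[:594,:572]=x[:594,:572]
y=cv2.resize(b[125:200,285:342],None,fx=4,fy=4,interpolation=cv2.INTER_CUBIC); im[:300,572:800]=y
cv2.imwrite('pics/c1.png',im)
P,p=cloud('t0'); hsv=cv2.cvtColor(p,cv2.COLOR_RGB2HSV)
P2,p2=cloud('s0'); hsv2=cv2.cvtColor(p2,cv2.COLOR_RGB2HSV)
for PP,h in((P,hsv),(P2,hsv2)):
    ok=(PP[...,0]>.2)&(PP[...,0]<1)&(abs(PP[...,1])<.7)
    m=(h[...,0]>105)&(h[...,0]<128)&(h[...,1]>120)&ok
    Q=PP[m&(PP[...,2]>.01)]; print('blue',len(Q),np.nanmin(Q,0),np.nanmax(Q,0))
    T=Q[Q[:,2]>.088]; print(' rim',len(T),T.min(0) if len(T) else 0,T.max(0) if len(T) else 0)
    m=(h[...,2]<75)&ok&(PP[...,2]>.004)&(PP[...,2]<.04)&(PP[...,1]<.0); Q=PP[m]
    print('dark',len(Q),np.median(Q,0),Q.min(0),Q.max(0))
for uv in((225,198),(320,165),(330,157),(308,183),(355,175),(356,113)): print(uv,pt('t0',*uv))
E
```

```text
blue 318 [0.61234959 0.19619189 0.01077101] [0.66909351 0.25426209 0.09900296]
 rim 42 [0.61265642 0.19619189 0.08875371] [0.66738583 0.25357524 0.09900296]
dark 136 [ 0.53715823 -0.23241702  0.02386172] [ 0.49614324 -0.38140725  0.00772088] [ 0.68963172 -0.20314247  0.03913438]
blue 454 [ 0.20859197 -0.53839928  0.01022294] [0.67263761 0.25440466 0.2497596 ]
 rim 71 [ 0.20859197 -0.53839928  0.08804768] [0.67263761 0.25440466 0.2497596 ]
dark 244 [ 0.55888064 -0.22016681  0.01539007] [ 0.26897176 -0.40776013  0.00404703] [ 9.52158895e-01 -6.64169592e-04  3.99303484e-02]
(225, 198) [0.49145161 0.02764942 0.00493342]
(320, 165) [ 0.58434979 -0.26808489  0.01700175]
(330, 157) [ 0.61008885 -0.30189745  0.0062448 ]
(308, 183) [ 0.52971586 -0.22905476  0.01978546]
(355, 175) [ 0.55178584 -0.37685166  0.00527451]
(356, 113) [ 0.69990601 -0.34483417  0.16861098]
```

View pics/c1.png

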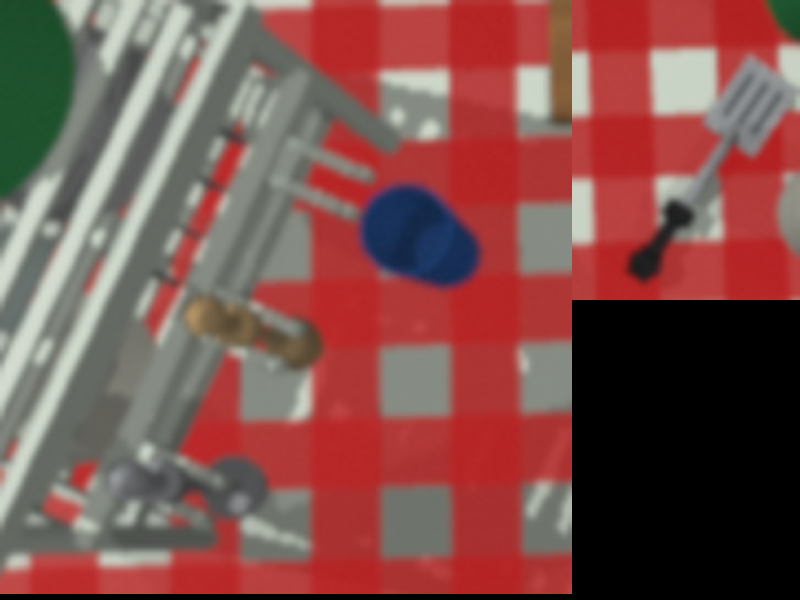

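The crop shows the empty fork's prongs ending at about (144,135) and (139.5,143). The wooden spoon's ball is at (107,167), the ladle's ball at (88,203) and the cup rim at (152,147). In the right part, the slice has its black knob at (303,190) and its steel blade at (333,151).

```bash
cat >> h.py <<'E'
def ray(tag,u,v,h):
    z=np.load(f'pics/{tag}.npz'); r=z['M']@np.array([(u-z['cx'])/z['f'],(v-z['cy'])/z['f'],1]); return (z['t']+r*(h-z['t'][2])/r[2]).round(4)
E
python3 - <<'E'
from h import *
c=lambda x,y:(60+x/4.4,95+y/4.4)
for n,q,h in(('tipA',(372,177),.192),('tipB',(352,213),.192),('rootA',(290,140),.19),('rootB',(275,180),.19),('spoon',(208,315),.238),('ladle',(122,475),.238),('tierTopcorner',(245,10),.335),('tierbot',(5,515),.335),('rim',(407,232),.095)):
    print(n,ray('t0',*c(*q),h))
P,p=cloud('t0')
for n,q in (('spoon',(208,310)),('ladle',(125,470)),('tipA',(365,175)),('tier',(235,40)),('tier2',(40,455)),('tier2b',(140,245))):
    u,v=map(round,c(*q)); print(n,pt('t0',u,v))
d=lambda x,y:(285+(x-572)/4,125+y/4)
for n,q,h in(('knob',(643,264),.02),('collar',(679,214),.022),('bladeL',(706,102),.005),('bladeR',(755,158),.005),('tip',(775,80),.005),('knobend',(632,279),.015)): print(n,ray('t0',*d(*q),h))
# rim circle fit from both clouds
for t in('t0','s0'):
    P,p=cloud(t);h=cv2.cvtColor(p,cv2.COLOR_RGB2HSV)
    m=(h[...,0]>105)&(h[...,0]<128)&(h[...,1]>120)&(P[...,2]>.09)&(P[...,0]>.5)&(P[...,1]>.15)&(P[...,1]<.3)
    print(cv2.minEnclosingCircle(P[m][:,:2].astype(np.float32)),m.sum())
    g=(P[...,0]>.35)&(P[...,0]<.65)&(abs(P[...,1]-.03)<.15)&(P[...,2]>.009)&(P[...,2]<.02);print('plate',cv2.minEnclosingCircle(P[g][:,:2].astype(np.float32)),np.median(P[g],0))
    g=(P[...,2]>.08)&(P[...,2]<.1)&(P[...,1]<-.2)&(P[...,0]>.4)&(P[...,0]<.62);print('mug',P[g].min(0),P[g].max(0))
    g=(h[...,1]<70)&(P[...,2]>.298)&(P[...,2]<.345)&(P[...,1]>.15)&(P[...,1]<.7)&(P[...,0]>.4)&(P[...,0]<1)
    hull=cv2.minAreaRect(P[g][:,:2].astype(np.float32));print('tier',cv2.boxPoints(hull),g.sum())
E
```

```text
tipA [0.6509 0.2142 0.192 ]
tipB [0.6296 0.2262 0.192 ]
rootA [0.6752 0.264  0.19  ]
rootB [0.6513 0.2729 0.19  ]
spoon [0.564 0.291 0.238]
ladle [0.4757 0.3384 0.238 ]
tierTopcorner [0.7035 0.2299 0.335 ]
tierbot [0.4527 0.3474 0.335 ]
rim [0.6372 0.2241 0.095 ]
spoon [0.56577373 0.2875653  0.24820077]
ladle [0.47750358 0.33257037 0.24868128]
tipA [0.6530708  0.21763562 0.18842226]
tier [0.6933996  0.24233127 0.3199815 ]
tier2 [0.4837215  0.33963153 0.31945134]
tier2b [0.58863412 0.29116362 0.31489148]
knob [ 0.5056 -0.212   0.02  ]
collar [ 0.5429 -0.2406  0.022 ]
bladeL [ 0.6318 -0.2673  0.005 ]
bladeR [ 0.5867 -0.3035  0.005 ]
tip [ 0.6476 -0.3216  0.005 ]
knobend [ 0.4946 -0.2038  0.015 ]
((0.6407654881477356, 0.2248557209968567), 0.02942567504942417) 35
plate ((0.49201250076293945, 0.004950914531946182), 0.11167729645967484) [0.49545109 0.03422439 0.01250816]
mug [ 0.50499077 -0.40770473  0.0800129 ] [ 0.58286621 -0.31764954  0.09404585]
tier [[0.41996932 0.3672914 ]
 [0.71598125 0.22906786]
 [0.81366515 0.43826228]
 [0.5176532  0.5764858 ]] 6484
((0.6417825222015381, 0.22640256583690643), 0.032199371606111526) 55
plate ((0.47314462065696716, 0.012339901179075241), 0.13810212910175323) [0.47799925 0.034914   0.01202976]
mug [ 0.50025867 -0.40578087  0.08006285] [ 0.58511855 -0.31707778  0.09669697]
tier [[0.41812584 0.37015465]
 [0.71921635 0.22891602]
 [0.81575775 0.43472168]
 [0.5146673  0.5759603 ]] 3239
```

```bash
cat >> h.py <<'E'
FX=np.array([np.cos(np.radians(65)),np.sin(np.radians(65)),0]); Z=np.array([0,0,1.])
SEAT=np.array([.655,.2485,.19])
def Rt(az,lean):  # tool z leans toward azimuth az (deg); tool x points back toward -az
    h=np.array([np.cos(np.radians(az)),np.sin(np.radians(az)),0]); l=np.radians(lean)
    z=h*np.sin(l)-Z*np.cos(l); x=-h*np.cos(l)-Z*np.sin(l); return np.stack([x,np.cross(z,x),z],1)
def cur():
    o=observe(); q=o['orientation']; return o['ee_pos'],R.from_quat([q[1],q[2],q[3],q[0]]).as_matrix()
def plan(g,M,n,start=None):
    """rows to bring the grasp point to g with tool axes M; returns end"""
    p,A=cur() if start is None else start
    e=np.array(g)+pinch_z*M[:,2]; w=R.from_matrix(A.T@M).as_rotvec(); dr=w/n
    tr=[];
    for i in range(n):
        Ai=A@R.from_rotvec(dr*i).as_matrix(); tr.append((Ai.T@(e-p)/n).round(3).tolist())
    print(n,'rot/row deg',np.degrees(np.linalg.norm(dr)).round(1),'dist/row',np.linalg.norm((e-p)/n).round(4)); print('travel',tr,'dr',dr.round(3).tolist())
    return e,M
def where():
    p,A=cur(); print('grasp',(p-pinch_z*A[:,2]).round(4),'x',A[:,0].round(3),'z',A[:,2].round(3),'t',observe()['time_s'].__round__(2),'q',np.round(observe()['joints'],2))
E
python3 - <<'E'
from h import *
M=Rt(65,50); c=np.array([.641,.2255,.066])
s=plan([.4,-.25,.27],Rt(30,20),8)
s=plan(c-.12*M[:,2]+[0,0,.02],M,8,s)
E
```

```text
8 rot/row deg 2.8 dist/row 0.0494
travel [[-0.037, 0.032, -0.008], [-0.038, 0.031, -0.007], [-0.039, 0.03, -0.005], [-0.04, 0.029, -0.003], [-0.04, 0.028, -0.001], [-0.041, 0.028, 0.001], [-0.042, 0.027, 0.003], [-0.042, 0.026, 0.005]] dr [-0.004, -0.044, -0.021]
8 rot/row deg 5.7 dist/row 0.0577
travel [[-0.04, 0.031, 0.028], [-0.04, 0.027, 0.032], [-0.039, 0.023, 0.035], [-0.038, 0.019, 0.039], [-0.037, 0.015, 0.042], [-0.035, 0.011, 0.045], [-0.032, 0.006, 0.047], [-0.03, 0.002, 0.049]] dr [-0.044, -0.063, -0.063]
```

```bash
python3 -m crank '{"travel":[[-0.037,0.032,-0.008],[-0.038,0.031,-0.007],[-0.039,0.03,-0.005],[-0.04,0.029,-0.003],[-0.04,0.028,-0.001],[-0.041,0.028,0.001],[-0.042,0.027,0.003],[-0.042,0.026,0.005]],"dr":[[-0.004,-0.044,-0.021],[-0.004,-0.044,-0.021],[-0.004,-0.044,-0.021],[-0.004,-0.044,-0.021],[-0.004,-0.044,-0.021],[-0.004,-0.044,-0.021],[-0.004,-0.044,-0.021],[-0.004,-0.044,-0.021]]}' 1
python3 - <<'E'
from h import *
where(); M=Rt(65,50); c=np.array([.641,.2255,.066])
plan(c-.12*M[:,2]+[0,0,.02],M,8)
E
```

```text
time_s: 1.1
ee_pos: [0.4069, -0.245, 0.2537]
orientation: [0.17, -0.253, 0.951, 0.047]
ft_force: [0.1, 0.2, 0.2]
width: 0.087
grip_force: 0.0
grasp [ 0.4013 -0.2483  0.2712] x [-0.814 -0.466 -0.347] z [ 0.3    0.175 -0.938] t 1.1 q [-0.43  0.01 -0.23 -0.32 -1.13 -0.52]
8 rot/row deg 5.7 dist/row 0.0574
travel [[-0.039, 0.031, 0.028], [-0.039, 0.027, 0.032], [-0.039, 0.023, 0.036], [-0.038, 0.019, 0.039], [-0.036, 0.015, 0.042], [-0.034, 0.011, 0.045], [-0.032, 0.006, 0.047], [-0.029, 0.002, 0.049]] dr [-0.044, -0.063, -0.064]
```

```bash
python3 -m crank '{"travel":[[-0.039,0.031,0.028],[-0.039,0.027,0.032],[-0.039,0.023,0.036],[-0.038,0.019,0.039],[-0.036,0.015,0.042],[-0.034,0.011,0.045],[-0.032,0.006,0.047],[-0.029,0.002,0.049]],"dr":[[-0.044,-0.063,-0.064],[-0.044,-0.063,-0.064],[-0.044,-0.063,-0.064],[-0.044,-0.063,-0.064],[-0.044,-0.063,-0.064],[-0.044,-0.063,-0.064],[-0.044,-0.063,-0.064],[-0.044,-0.063,-0.064]]}'
python3 - <<'E'
from h import *
where(); shot('wrist','w1'); M=Rt(65,50); c=np.array([.641,.2255,.066])
P,p=cloud('w1');h=cv2.cvtColor(p,cv2.COLOR_RGB2HSV)
m=(h[...,0]>105)&(h[...,0]<128)&(h[...,1]>120)&(P[...,2]>.01)&(P[...,2]<.11)
Q=P[m];print(len(Q),Q.min(0),Q.max(0)); B=np.array([FX,[-FX[1],FX[0],0]])
q=(Q-[*c[:2],0])@B.T; print('rel rack x',q[:,0].min(),q[:,0].max(),'y',q[:,1].min(),q[:,1].max())
T=q[Q[:,2]>.088]; print('rim rel',T.min(0),T.max(0))
s=plan(c-.0*M[:,2],M,6)
E
```

```text
time_s: 2.1
ee_pos: [0.6074, 0.1545, 0.1497]
orientation: [0.358, -0.489, 0.763, 0.226]
ft_force: [0.1, -0.3, -0.3]
width: 0.087
grip_force: 0.0
grasp [0.6013 0.1415 0.1617] x [-0.265 -0.584 -0.767] z [ 0.325  0.695 -0.641] t 2.1 q [-0.    0.35 -0.15 -1.04 -0.94  0.17]
4096 [0.60907727 0.19583556 0.01005315] [0.6687493  0.25686478 0.09572493]
rel rack x -0.03033652604914162 0.030895892962056852 y -0.028268697671505534 0.03175881565537716
rim rel [-0.03033653 -0.0282687 ] [0.03089589 0.03175882]
6 rot/row deg 0.1 dist/row 0.0213
travel [[0.002, -0.0, 0.021], [0.002, -0.0, 0.021], [0.002, -0.0, 0.021], [0.002, -0.0, 0.021], [0.002, -0.0, 0.021], [0.002, -0.0, 0.021]] dr [0.001, 0.001, 0.0]
```

View pics/w1.png

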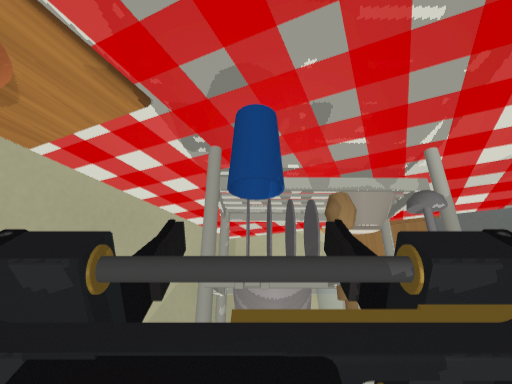

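The wrist view is upside down because the camera is on the low side. It shows the cup at (256,150), centred between the fingers, with the fork's prongs behind it at (248–270,230). It agrees with my estimate to 2 mm, so I go in.

```bash
python3 -m crank '{"travel":[[0.002,0,0.021],[0.002,0.001,0.021],[0.002,0.001,0.021],[0.002,0,0.021],[0.002,0,0.021],[0.002,0,0.021],[0,0,0]],"dr":[[0,0,0],[0,0,0],[0,0,0],[0,0,0],[0,0,0],[0,0,0],[0,0,0]]}' && python3 -m crank '{"travel":[[0,0,0],[0,0,0],[0,0,0],[0,0,0],[0,0,0]],"dr":[[0,0,0],[0,0,0],[0,0,0],[0,0,0],[0,0,0]]}' 0 15
python3 - <<'E'
from h import *
where(); p,M=cur(); g=p-pinch_z*M[:,2]
s=plan(g+[0,0,.012],M,1); s=plan(s[0]-pinch_z*M[:,2]-.11*FX,M,4,s); 
s=plan(s[0]-pinch_z*M[:,2]+[0,0,.03],M,1,s)
E
```

```text
time_s: 3.02
ee_pos: [0.6424, 0.235, 0.0581]
orientation: [0.356, -0.488, 0.764, 0.226]
ft_force: [0.2, -0.7, 0.2]
width: 0.0872
grip_force: 0.0
time_s: 3.65
ee_pos: [0.6432, 0.234, 0.0605]
orientation: [0.358, -0.488, 0.763, 0.225]
ft_force: [0.5, -1.3, 1.1]
width: 0.0469
grip_force: 12.2
grasp [0.6371 0.221  0.0725] x [-0.267 -0.584 -0.766] z [ 0.327  0.693 -0.642] t 3.65 q [ 0.11  0.52 -0.13 -1.18 -0.79  0.28]
1 rot/row deg 0.0 dist/row 0.012
travel [[-0.009, -0.0, -0.008]] dr [0.0, 0.0, 0.0]
4 rot/row deg 0.0 dist/row 0.0275
travel [[0.018, 0.0, -0.021], [0.018, 0.0, -0.021], [0.018, 0.0, -0.021], [0.018, 0.0, -0.021]] dr [0.0, 0.0, 0.0]
1 rot/row deg 0.0 dist/row 0.03
travel [[-0.023, -0.0, -0.019]] dr [0.0, 0.0, 0.0]
```

```bash
python3 -m crank '{"travel":[[0,0,0]],"dr":[[0,0,0]]}'
python3 - <<'E'
from h import *
where(); shot('wrist','w2')
c=np.array([.641,.2255,.066])
P,p=cloud('w2');h=cv2.cvtColor(p,cv2.COLOR_RGB2HSV)
m=(h[...,0]>105)&(h[...,0]<128)&(h[...,1]>120)&(P[...,2]>.01)&(P[...,2]<.11)
Q=P[m]; B=np.array([FX,[-FX[1],FX[0],0]])
q=(Q-[*c[:2],0])@B.T; T=q[Q[:,2]>.088]; print('rim rel',len(T),T.min(0),T.max(0),Q[:,2].max())
E
```

```text
time_s: 3.78
ee_pos: [0.6432, 0.2341, 0.0605]
orientation: [0.358, -0.488, 0.763, 0.225]
ft_force: [-1.1, -0.1, 1.7]
width: 0.0464
grip_force: 12.2
grasp [0.6371 0.2211 0.0725] x [-0.267 -0.584 -0.766] z [ 0.326  0.693 -0.642] t 3.77 q [ 0.11  0.52 -0.13 -1.18 -0.79  0.28]
rim rel 957 [-0.02847106 -0.02121883] [0.02159928 0.02561617] 0.09551756484504265
```

View pics/w2.png

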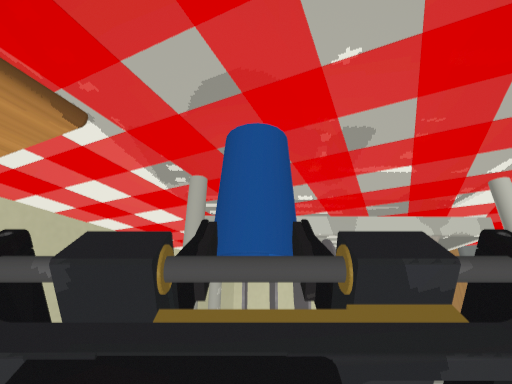

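The cup at (256,190) sits straight between the pads and has not moved. I lift it slightly, draw it out to the front, then raise it.

```bash
python3 -m crank '{"travel":[[-0.009,0,-0.008],[0.013,0,-0.015],[0.018,0,-0.021],[0.018,0,-0.021],[0.018,0,-0.021],[0.013,0,-0.015],[0,0,0]],"dr":[[0,0,0],[0,0,0],[0,0,0],[0,0,0],[0,0,0],[0,0,0],[0,0,0]]}' - 20
python3 - <<'E'
from h import *
where(); o=observe(); print(o['width'],o['grip_force'])
shot('top','t1'); P,p=cloud('t1');h=cv2.cvtColor(p,cv2.COLOR_RGB2HSV)
# plate: grey bright-ish pixels near
m=(P[...,2]>.006)&(P[...,2]<.02)&(P[...,0]>.38)&(P[...,0]<.6)&(P[...,1]>-.08)&(P[...,1]<.14)&(h[...,1]<60)
n,l,st,ce=cv2.connectedComponentsWithStats(m.astype(np.uint8)); i=1+np.argmax(st[1:,4]); print(st[i],ce[i],ray('t1',*ce[i],.012),ray('t1',st[i][0]+st[i][2]/2,st[i][1]+st[i][3]/2,.012))
M=Rt(65,50); p0,A=cur(); g=p0-pinch_z*A[:,2]
off=g-(np.array([.637,.221,.0725])+[0,0,.012]-.1*FX); print('off',off)
E
```

```text
time_s: 4.7
ee_pos: [0.5907, 0.1209, 0.0705]
orientation: [0.358, -0.487, 0.764, 0.225]
ft_force: [0.2, 0.2, -0.7]
width: 0.0447
grip_force: 16.1
grasp [0.5846 0.108  0.0825] x [-0.27  -0.584 -0.766] z [ 0.327  0.693 -0.643] t 4.7 q [-0.1   0.46 -0.22 -1.13 -0.92  0.41]
0.04469761387936112 16.12935483455658
[198 205  11  14  80] [203.3625 210.6625] [0.4539 0.094  0.012 ] [0.4497 0.0936 0.012 ]
off [-0.00981143 -0.02143785 -0.00177615]
```

```bash
python3 - <<'E'
from h import *
P,p=cloud('t0'); g=cv2.cvtColor(p,cv2.COLOR_RGB2HSV)[...,1]
m=np.zeros_like(g); m[150:245,180:270]=((g[150:245,180:270]<45)*255)
m2=cv2.morphologyEx(m,cv2.MORPH_OPEN,np.ones((3,3)))
r=g[150:245,180:270]; r=cv2.resize(cv2.medianBlur(r,3),None,fx=4,fy=4)
c=cv2.HoughCircles(r,cv2.HOUGH_GRADIENT,1,40,param1=80,param2=20,minRadius=85,maxRadius=130); print(c[0][:4] if c is not None else 0)
for a in (c[0][:3] if c is not None else []): print(ray('t0',180+a[0]/4,150+a[1]/4,.014))
print(ray('t0',225,196.5,.014))
s=plan([.491,.022,.15],Rt(65,50),4)
E
```

```text
[[173.5 190.5 109.3]]
[0.4922 0.0314 0.014 ]
[0.4955 0.0264 0.014 ]
4 rot/row deg 0.1 dist/row 0.0362
travel [[0.006, 0.012, -0.034], [0.006, 0.012, -0.034], [0.006, 0.012, -0.034], [0.006, 0.012, -0.034]] dr [-0.001, 0.0, 0.001]
```

```bash
python3 -m crank '{"travel":[[0.006,0.012,-0.034],[0.006,0.012,-0.034],[0.006,0.012,-0.034],[0.006,0.012,-0.034],[0,0,0]],"dr":[[0,0,0],[0,0,0],[0,0,0],[0,0,0],[0,0,0]]}'
python3 - <<'E'
from h import *
where(); shot('wrist','w3'); shot('scene','s3'); g=cur(); gp=g[0]-pinch_z*g[1][:,2]
for t in ('w3','s3'):
    P,p=cloud(t);h=cv2.cvtColor(p,cv2.COLOR_RGB2HSV)
    m=(h[...,0]>105)&(h[...,0]<128)&(h[...,1]>120)&(np.linalg.norm(P-gp,axis=-1)<.12)
    Q=P[m]-gp; print(len(Q),Q.min(0),Q.max(0))
    q=(Q[:,:2])@np.array([FX[:2],[-FX[1],FX[0]]]).T; print(q.min(0),q.max(0))
s=plan([.489,.0255,.09],Rt(65,50),2)
a=cv2.imread('pics/w3.png');b=cv2.imread('pics/s3.png')
b=cv2.resize(b[150:330,200:440],None,fx=3,fy=3)[:, :]
cv2.imwrite('pics/v3.png',np.hstack([cv2.resize(a,(400,300)),cv2.resize(b,(400,300))]))
E
```

```text
time_s: 5.38
ee_pos: [0.4969, 0.0339, 0.1409]
orientation: [0.359, -0.488, 0.763, 0.224]
ft_force: [-0.1, -0.8, -0.6]
width: 0.0406
grip_force: 16.1
grasp [0.4908 0.021  0.1529] x [-0.266 -0.585 -0.766] z [ 0.329  0.692 -0.642] t 5.38 q [-0.29  0.27 -0.32 -1.01 -1.1   0.4 ]
11188 [-0.03629571 -0.04796214 -0.0667276 ] [0.0231926  0.00665914 0.02467721]
[-0.05087321 -0.02765553] [-0.0044291  0.0280868]
413 [-0.03133743 -0.0429625  -0.07909862] [0.03862199 0.03695138 0.02678929]
[-0.04371524 -0.03380029] [0.03752223 0.03622638]
2 rot/row deg 0.2 dist/row 0.0309
travel [[0.023, 0.002, 0.021], [0.023, 0.002, 0.021]] dr [-0.001, 0.0, 0.002]
```

View pics/v3.png

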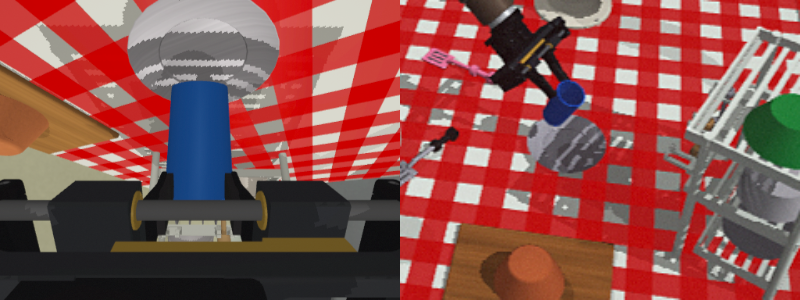

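```bash
python3 - <<'E'
from h import *
for t,gp in (('w2',np.array([.6371,.2211,.0725])),('w3',np.array([.4908,.021,.1529]))):
    P,p=cloud(t);h=cv2.cvtColor(p,cv2.COLOR_RGB2HSV)
    m=(h[...,0]>105)&(h[...,0]<128)&(h[...,1]>120)&(np.linalg.norm(P-gp,axis=-1)<.12)
    Q=P[m]-gp; q=np.c_[Q[:,:2]@np.array([FX[:2],[-FX[1],FX[0]]]).T,Q[:,2]]
    for z0 in np.arange(-.08,.03,.01):
        k=q[(q[:,2]>z0)&(q[:,2]<=z0+.01)]
        if len(k)>20: print(t,round(z0,3),len(k),'near x',np.percentile(k[:,0],1).round(4),'y',np.percentile(k[:,1],[1,99]).round(4))
E
```

```text
w2 -0.08 83 near x -0.0161 y [-0.0196  0.0213]
w2 -0.07 659 near x -0.0168 y [-0.0214  0.0243]
w2 -0.06 710 near x -0.0174 y [-0.0222  0.0247]
w2 -0.05 793 near x -0.0178 y [-0.0227  0.0256]
w2 -0.04 861 near x -0.0187 y [-0.0234  0.0259]
w2 -0.03 943 near x -0.0192 y [-0.0241  0.0268]
w2 -0.02 1049 near x -0.0198 y [-0.0252  0.027 ]
w2 -0.01 1129 near x -0.0206 y [-0.0254  0.0273]
w2 -0.0 1161 near x -0.0212 y [-0.0231  0.0243]
w2 0.01 1359 near x -0.0219 y [-0.0225  0.0238]
w2 0.02 393 near x -0.022 y [-0.022   0.0232]
w3 -0.07 405 near x -0.049 y [-0.0235  0.0244]
w3 -0.06 1241 near x -0.0484 y [-0.0231  0.0242]
w3 -0.05 1271 near x -0.0443 y [-0.0238  0.025 ]
w3 -0.04 1325 near x -0.0405 y [-0.0244  0.0258]
w3 -0.03 1373 near x -0.0365 y [-0.025   0.0265]
w3 -0.02 1400 near x -0.0326 y [-0.0255  0.0267]
w3 -0.01 1442 near x -0.0286 y [-0.0261  0.0273]
w3 -0.0 1195 near x -0.0248 y [-0.0209  0.0219]
w3 0.01 1180 near x -0.0208 y [-0.0193  0.021 ]
w3 0.02 356 near x -0.0174 y [-0.0193  0.0204]
```

The cup has turned about 25° in the pads, with its foot swung towards the robot. I'll level it by leaning the tool further.

```bash
python3 - <<'E'
from h import *
s=plan([.492,.028,.105],Rt(65,73),6)
E
```

```text
6 rot/row deg 3.8 dist/row 0.0069
travel [[0.004, 0.0, 0.005], [0.004, 0.0, 0.005], [0.005, 0.0, 0.005], [0.005, 0.0, 0.005], [0.005, 0.0, 0.004], [0.006, 0.0, 0.004]] dr [-0.0, -0.067, 0.001]
```

```bash
python3 -m crank '{"travel":[[0.004,0,0.005],[0.004,0,0.005],[0.005,0,0.005],[0.005,0,0.005],[0.005,0,0.004],[0.006,0,0.004],[0,0,0]],"dr":[[0,-0.067,0],[0,-0.067,0],[0,-0.067,0],[0,-0.067,0],[0,-0.067,0],[0,-0.067,0],[0,0,0]]}' - 25
cat >> h.py <<'E'
def cup(t):
    A=cur(); gp=A[0]-pinch_z*A[1][:,2]; shot('wrist',t)
    P,p=cloud(t);h=cv2.cvtColor(p,cv2.COLOR_RGB2HSV)
    m=(h[...,0]>105)&(h[...,0]<128)&(h[...,1]>120)&(np.linalg.norm(P-gp,axis=-1)<.12)
    Q=P[m]-gp; q=np.c_[Q[:,:2]@np.array([FX[:2],[-FX[1],FX[0]]]).T,Q[:,2]]; X=[]
    for z0 in np.arange(-.09,.0,.01):
        k=q[(q[:,2]>z0)&(q[:,2]<=z0+.01)]
        if len(k)>100: X.append((z0+.005,np.percentile(k[:,0],1),*np.percentile(k[:,1],[1,99])))
    X=np.array(X); f=np.polyfit(X[:,0],X[:,1],1); print('zmin',np.percentile(q[:,2],.5).round(4),'slope',f[0].round(3),'tilt deg',(-np.degrees(np.arctan(f[0]))-3.6).round(1)); print(X[[0,-1]].round(4))
E
python3 - <<'E'
from h import *
where(); cup('w4'); o=observe(); print(o['width'],o['grip_force'])
E
```

```text
time_s: 6.35
ee_pos: [0.5009, 0.0436, 0.0975]
orientation: [0.501, -0.432, 0.678, 0.32]
ft_force: [-0.9, -0.3, -0.5]
width: 0.0399
grip_force: 20.2
grasp [0.4934 0.0274 0.1029] x [-0.124 -0.264 -0.956] z [ 0.403  0.867 -0.292] t 6.35 q [-0.52  0.59 -0.34 -1.33 -1.38  0.92]
zmin -0.0759 slope -0.015 tilt deg -2.7
[[-0.075  -0.0228 -0.022   0.024 ]
 [-0.005  -0.0238 -0.026   0.0273]]
0.04005182853448714 20.18932211212814
```

```bash
python3 -m crank '{"travel":[[0.007,0,0.002],[0.007,0,0.002],[0.005,0,0.0015],[0.002,0,0.001],[0,0,0]],"dr":[[0,0,0],[0,0,0],[0,0,0],[0,0,0],[0,0,0]]}'
python3 - <<'E'
from h import *
where(); cup('w5'); print(observe()['ft_force'])
E
```

```text
time_s: 7.02
ee_pos: [0.5011, 0.0433, 0.078]
orientation: [0.503, -0.433, 0.677, 0.318]
ft_force: [0.5, -0.3, -0.8]
width: 0.0402
grip_force: 20.2
grasp [0.4936 0.0271 0.0834] x [-0.119 -0.266 -0.957] z [ 0.405  0.867 -0.292] t 7.03 q [-0.52  0.64 -0.35 -1.33 -1.37  0.98]
zmin -0.0757 slope -0.022 tilt deg -2.3
[[-0.075  -0.022  -0.0226  0.0237]
 [-0.005  -0.0236 -0.0261  0.0272]]
[ 0.49824039  0.18710594 -0.37000403]
```

```bash
python3 -m crank '{"travel":[[0.002,0,0.0005],[0.0015,0,0.0005],[0,0,0]],"dr":[[0,0,0],[0,0,0],[0,0,0]]}' && python3 -m crank '{"travel":[[0,0,0],[0,0,0],[0,0,0],[0,0,0],[0,0,0]],"dr":[[0,0,0],[0,0,0],[0,0,0],[0,0,0],[0,0,0]]}' 1
python3 - <<'E'
from h import *
where(); cup('w6')
E
```

```text
time_s: 7.45
ee_pos: [0.5013, 0.0433, 0.0765]
orientation: [0.504, -0.433, 0.675, 0.319]
ft_force: [-1.9, -3.2, 8.0]
width: 0.0399
grip_force: 21.1
time_s: 8.07
ee_pos: [0.5011, 0.0432, 0.0743]
orientation: [0.503, -0.433, 0.677, 0.318]
ft_force: [0.1, 0.9, 0.7]
width: 0.0815
grip_force: 0.0
grasp [0.4935 0.027  0.0798] x [-0.119 -0.266 -0.956] z [ 0.405  0.867 -0.292] t 8.07 q [-0.52  0.64 -0.35 -1.33 -1.37  0.98]
zmin -0.0751 slope -0.062 tilt deg -0.0
[[-0.075  -0.0222 -0.0228  0.0235]
 [-0.005  -0.0267 -0.0269  0.0275]]
```

The cup stands upright on the plate, about 5 mm off centre. Next I back out and go over the knob.

```bash
python3 -m crank '{"travel":[[0,0,-0.02],[0,0,-0.035],[0,0,-0.04],[0,0,-0.04],[0,0,0]],"dr":[[0,0,0],[0,0,0],[0,0,0],[0,0,0],[0,0,0]]}' 1
python3 - <<'E'
from h import *
where()
s=plan([.48,-.15,.2],Rt(10,35),8)
s=plan([.503,-.211,.13],Rt(-37.5,0),8,s)
E
```

```text
time_s: 8.75
ee_pos: [0.4462, -0.077, 0.1143]
orientation: [0.503, -0.433, 0.678, 0.316]
ft_force: [-0.0, 0.2, 0.2]
width: 0.0869
grip_force: 0.0
grasp [ 0.4386 -0.0932  0.1198] x [-0.118 -0.269 -0.956] z [ 0.408  0.864 -0.294] t 8.75 q [-0.75  0.59 -0.27 -1.15 -1.53  0.91]
8 rot/row deg 8.2 dist/row 0.0137
travel [[-0.007, -0.009, -0.008], [-0.007, -0.009, -0.008], [-0.007, -0.009, -0.007], [-0.007, -0.01, -0.007], [-0.007, -0.01, -0.006], [-0.007, -0.01, -0.006], [-0.008, -0.01, -0.006], [-0.008, -0.01, -0.005]] dr [0.098, 0.077, 0.072]
8 rot/row deg 7.3 dist/row 0.0122
travel [[0.005, -0.008, 0.008], [0.004, -0.008, 0.008], [0.002, -0.008, 0.009], [0.001, -0.008, 0.009], [-0.001, -0.008, 0.009], [-0.002, -0.007, 0.009], [-0.003, -0.007, 0.009], [-0.005, -0.006, 0.009]] dr [0.032, 0.072, 0.1]
```

```bash
python3 -m crank '{"travel":[[-0.007,-0.009,-0.008],[-0.007,-0.009,-0.008],[-0.007,-0.009,-0.007],[-0.007,-0.01,-0.007],[-0.007,-0.01,-0.006],[-0.007,-0.01,-0.006],[-0.008,-0.01,-0.006],[-0.008,-0.01,-0.005]],"dr":[[0.098,0.077,0.072],[0.098,0.077,0.072],[0.098,0.077,0.072],[0.098,0.077,0.072],[0.098,0.077,0.072],[0.098,0.077,0.072],[0.098,0.077,0.072],[0.098,0.077,0.072]]}'
python3 -m crank '{"travel":[[0.005,-0.008,0.008],[0.004,-0.008,0.008],[0.002,-0.008,0.009],[0.001,-0.008,0.009],[-0.001,-0.008,0.009],[-0.002,-0.007,0.009],[-0.003,-0.007,0.009],[-0.005,-0.006,0.009]],"dr":[[0.032,0.072,0.1],[0.032,0.072,0.1],[0.032,0.072,0.1],[0.032,0.072,0.1],[0.032,0.072,0.1],[0.032,0.072,0.1],[0.032,0.072,0.1],[0.032,0.072,0.1]]}'
python3 -m crank '{"travel":[[0,0,0]],"dr":[[0,0,0]]}'
python3 - <<'E'
from h import *
where(); shot('wrist','w7')
E
```

```text
time_s: 9.75
ee_pos: [0.4805, -0.141, 0.1719]
orientation: [0.308, -0.116, 0.943, 0.054]
ft_force: [-1.1, -1.7, -1.3]
width: 0.0868
grip_force: 0.0
time_s: 10.75
ee_pos: [0.4988, -0.1994, 0.0964]
orientation: [0.0, 0.283, 0.959, 0.018]
ft_force: [0.3, -0.9, -0.9]
width: 0.0874
grip_force: 0.0
time_s: 10.88
ee_pos: [0.4997, -0.1996, 0.0954]
orientation: [0.001, 0.282, 0.959, 0.018]
ft_force: [-1.2, 0.5, -0.7]
width: 0.087
grip_force: 0.0
grasp [ 0.4994 -0.2003  0.1141] x [-0.841  0.54   0.008] z [ 0.012  0.034 -0.999] t 10.88 q [-0.1   0.33 -0.32 -0.04 -0.92 -2.01]
```

View pics/w7.png

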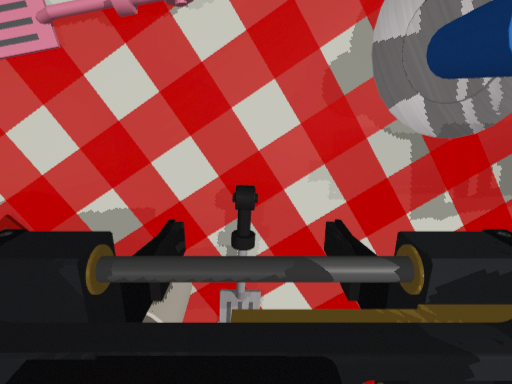

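The wrist view shows the slice's knob at (245,192), its collar at (243,240) and the blade at (240,305), lined up between the fingers. The pink one is at the top left, out of the way.

```bash
python3 - <<'E'
from h import *
P,p=cloud('w7'); v=p.max(-1)
print(ray('w7',245,196,.02),ray('w7',243,241,.02),ray('w7',240,300,.005), pt('w7',245,196), pt('w7',243,241))
roi=np.zeros(v.shape,bool); roi[178:256,225:262]=True
m=roi&(v<70)&(P[...,2]>.006)&(P[...,2]<.04); Q=P[m]; print(len(Q),Q.min(0),Q.max(0))
c=Q[:,:2].mean(0); u,s,w=np.linalg.svd(Q[:,:2]-c); d=w[0]*np.sign(w[0][0]); a=(Q[:,:2]-c)@d; print('axis az',np.degrees(np.arctan2(d[1],d[0])),'ends',c+d*a.min(),c+d*a.max(), 'len',np.ptp(a))
k=Q[a<a.min()+.026]; b=(Q[:,:2]-c)@[-d[1],d[0]]; print('knob lat',b[a<a.min()+.026].min(),b[a<a.min()+.026].max(),'collar lat',b[a>a.max()-.012].min(),b[a>a.max()-.012].max(), 'top z',np.percentile(k[:,2],95)); 
kc=c+d*(a.min()+.013); print('knob centre',kc)
E
```

```text
[ 0.5037 -0.2093  0.02  ] [ 0.544  -0.2382  0.02  ] [ 0.6121 -0.2873  0.005 ] [ 0.50248053 -0.20860884  0.02464957] [ 0.54172355 -0.23670385  0.02543166]
1193 [ 0.4916148  -0.25177756  0.00633139] [ 0.55484671 -0.1973617   0.02747055]
axis az -36.18862312537444 ends [ 0.49638844 -0.20413845] [ 0.54994857 -0.24332221] len 0.0663630467059379
knob lat -0.012108707679539843 0.012740733516629174 collar lat -0.012287068842022597 0.012425550319697503 top z 0.025946216986270004
knob centre [ 0.50688045 -0.21181425]
```

```bash
python3 - <<'E'
from h import *
s=plan([.5065,-.2115,.03],Rt(-36.2,0),5)
E
```

```text
5 rot/row deg 0.8 dist/row 0.0171
travel [[-0.003, -0.002, 0.017], [-0.003, -0.002, 0.017], [-0.003, -0.002, 0.017], [-0.003, -0.001, 0.017], [-0.003, -0.001, 0.017]] dr [0.007, -0.002, 0.012]
```

```bash
python3 -m crank '{"travel":[[-0.003,-0.002,0.017],[-0.003,-0.002,0.017],[-0.003,-0.002,0.017],[-0.003,-0.001,0.017],[-0.003,-0.001,0.017],[0,0,0],[0,0,0]],"dr":[[0.007,-0.002,0.012],[0.007,-0.002,0.012],[0.007,-0.002,0.012],[0.007,-0.002,0.012],[0.007,-0.002,0.012],[0,0,0],[0,0,0]]}'
python3 - <<'E'
from h import *
where(); s=plan([.5065,-.2115,.022],Rt(-36.2,0),2)
E
```

```text
time_s: 11.8
ee_pos: [0.5082, -0.2128, 0.0126]
orientation: [0.002, 0.31, 0.951, 0.0]
ft_force: [-0.3, 0.0, 0.2]
width: 0.0871
grip_force: 0.0
grasp [ 0.5081 -0.2128  0.0313] x [-0.808  0.589 -0.004] z [ 0.004 -0.001 -1.   ] t 11.8 q [-0.1   0.45 -0.39  0.   -0.72 -2.1 ]
2 rot/row deg 0.1 dist/row 0.0048
travel [[0.001, 0.0, 0.005], [0.001, 0.0, 0.005]] dr [0.001, 0.002, 0.001]
```

```bash
python3 -m crank '{"travel":[[0.001,0,0.005],[0.001,0,0.005],[0,0,0]],"dr":[[0,0,0],[0,0,0],[0,0,0]]}' && python3 -m crank '{"travel":[[0,0,0],[0,0,0],[0,0,0],[0,0,0],[0,0,0],[0,0,0],[0,0,0]],"dr":[[0,0,0],[0,0,0],[0,0,0],[0,0,0],[0,0,0],[0,0,0],[0,0,0]]}' 0 55
python3 - <<'E'
from h import *
where()
E
```

```text
time_s: 12.18
ee_pos: [0.5061, -0.2117, 0.0012]
orientation: [0.001, 0.31, 0.951, -0.0]
ft_force: [0.1, 0.1, 0.1]
width: 0.0871
grip_force: 0.0
time_s: 13.05
ee_pos: [0.5066, -0.2118, 0.0015]
orientation: [0.001, 0.31, 0.951, -0.0]
ft_force: [-0.1, -0.4, -0.5]
width: 0.0253
grip_force: 0.0
grasp [ 0.5065 -0.2118  0.0202] x [-0.807  0.59  -0.003] z [ 0.003 -0.001 -1.   ] t 13.05 q [-0.1   0.46 -0.41  0.   -0.7  -2.1 ]
```

```bash
python3 -m crank '{"travel":[[0,0,0],[0,0,0],[0,0,0]],"dr":[[0,0,0],[0,0,0],[0,0,0]]}' && python3 -m crank '{"travel":[[0,0,-0.005],[0,0,-0.01],[0,0,-0.015],[0,0,-0.02],[0,0,-0.02],[0,0,-0.02],[0,0,-0.02],[0,0,-0.015]],"dr":[[0,0,0],[0,0,0],[0,0,0],[0,0,0],[0,0,0],[0,0,0],[0,0,0],[0,0,0]]}'
```

```text
time_s: 13.42
ee_pos: [0.5066, -0.2118, 0.0016]
orientation: [0.001, 0.31, 0.951, -0.0]
ft_force: [-0.6, 0.7, -1.0]
width: 0.0014
grip_force: 0.0
time_s: 14.42
ee_pos: [0.5067, -0.2118, 0.1287]
orientation: [0.003, 0.31, 0.951, 0.0]
ft_force: [0.4, -0.4, -0.1]
width: 0.0004
grip_force: 0.0
```

The pinch closed on nothing, so the knob wasn't held. I'll look again.

```bash
python3 -m crank '{"travel":[[0.01,0,0],[0,0,0],[0,0,0]],"dr":[[0,0,0],[0,0,0],[0,0,0]]}' 1
python3 - <<'E'
from h import *
where(); shot('wrist','w8')
P,p=cloud('w8'); 
im=cv2.resize(cv2.cvtColor(p,cv2.COLOR_RGB2BGR)[120:384,150:380],None,fx=2.2,fy=2.2); cv2.imwrite('pics/c8.png',im)
E
```

```text
time_s: 14.8
ee_pos: [0.4976, -0.2056, 0.1258]
orientation: [0.001, 0.31, 0.951, -0.0]
ft_force: [0.1, 0.2, 0.1]
width: 0.0228
grip_force: 0.0
grasp [ 0.4976 -0.2056  0.1445] x [-0.807  0.59  -0.001] z [ 0.001 -0.001 -1.   ] t 14.8 q [-0.09  0.29 -0.3   0.   -0.98 -2.11]
```

View pics/c8.png

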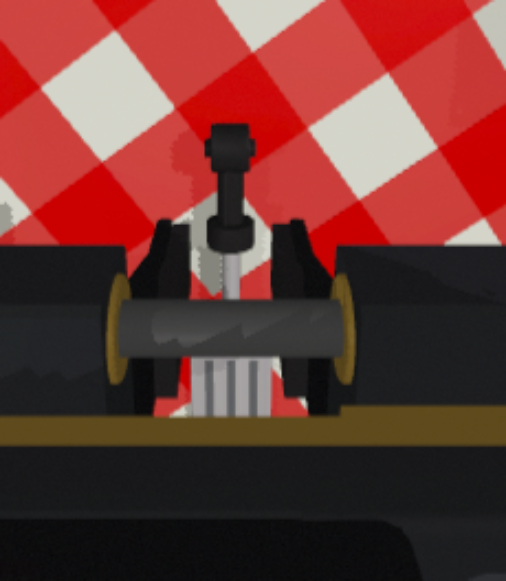

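The knob lies at crop pixel (230,148), with its buttons visible at (208,148) and (252,148). Full-image position is about (254.5,187).

```bash
python3 - <<'E'
from h import *
P,p=cloud('w8'); v=p.max(-1); f=lambda x,y:(150+x/2.2,120+y/2.2)
for n,q,h in(('btnL',(207,148),.016),('btnR',(253,148),.016),('knobback',(230,126),.02),('collarlow',(230,250),.013),('blade',(231,400),.005)): print(n,ray('w8',*f(*q),h))
roi=np.zeros(v.shape,bool); roi[172:236,238:272]=True
m=roi&(v<75)&(P[...,2]>.006)&(P[...,2]<.04); Q=P[m]
c=Q[:,:2].mean(0); u,s,w=np.linalg.svd(Q[:,:2]-c,full_matrices=False); d=w[0]*np.sign(w[0][0]); a=(Q[:,:2]-c)@d; b=(Q[:,:2]-c)@[-d[1],d[0]]
print('az',np.degrees(np.arctan2(d[1],d[0])),'len',np.ptp(a))
for x in np.arange(a.min(),a.max(),.003):
    k=(a>=x)&(a<x+.003); print(round(x-a.min(),3),k.sum(),b[k].min().round(4),b[k].max().round(4),np.median(Q[k,2]).round(4),Q[k,2].max().round(4))
print('back end',c+d*a.min())
E
```

```text
btnL [ 0.4996 -0.2204  0.016 ]
btnR [ 0.5134 -0.2014  0.016 ]
knobback [ 0.4964 -0.2035  0.02  ]
collarlow [ 0.5536 -0.2452  0.013 ]
blade [ 0.6364 -0.3049  0.005 ]
az -36.251079596372335 len 0.06566048569648575
0.0 82 -0.0091 0.0087 0.0173 0.0233
0.003 54 -0.0089 0.0097 0.0222 0.0247
0.006 61 -0.0125 0.0122 0.0241 0.0269
0.009 68 -0.0125 0.0121 0.025 0.028
0.012 63 -0.0125 0.0121 0.0252 0.0278
0.015 38 -0.0125 0.0122 0.025 0.0264
0.018 34 -0.009 0.0087 0.024 0.0259
0.021 29 -0.009 0.0088 0.0212 0.0229
0.024 22 -0.0058 0.0067 0.019 0.0211
0.027 31 -0.0058 0.0067 0.0189 0.0207
0.03 32 -0.0058 0.0067 0.0187 0.0209
0.033 29 -0.0058 0.0068 0.0191 0.0207
0.036 27 -0.0058 0.0068 0.0185 0.0205
0.039 27 -0.0058 0.0057 0.0189 0.02
0.042 29 -0.0059 0.0057 0.0184 0.0203
0.045 28 -0.0059 0.0057 0.0194 0.0206
0.048 28 -0.0059 0.0069 0.0187 0.0199
0.051 104 -0.0118 0.0118 0.0192 0.0261
0.054 49 -0.0117 0.0115 0.0236 0.0265
0.057 52 -0.0117 0.0116 0.0236 0.0265
0.06 51 -0.0117 0.0116 0.0242 0.0266
0.063 42 -0.0117 0.0116 0.0241 0.0264
back end [ 0.49647008 -0.20408808]
```

```bash
python3 - <<'E'
from h import *
z=np.load('pics/w8.npz'); M,t=z['M'],z['t']; p,A=cur()
def pr(X): q=M.T@(X-t); return (q[:2]/q[2]*z['f']+[z['cx'],z['cy']]).round(1),q[2].round(3)
print('now',observe()['time_s'],'cam rel tool',(A.T@(t-p)).round(4),'cam z in tool',(A.T@M[:,2]).round(3))
for l in (0,-.0187,-.051-.0187): print(l,pr(p+A[:,2]*l),pr(p+A[:,2]*l+A[:,1]*.02))
# depth of fingers
P,_=cloud('w8'); 
T=(P-p)@A   # tool coords
d=z['d']
for v in range(216,300,8):
    r=T[v,215:300]; print(v,[ (round(float(x[0]),3),round(float(x[1]),3),round(float(x[2]),3)) for x in r[[5,12,75,80]]])
o=observe(); print(o['width'])
f=(T[...,2]<.012)&(T[...,2]>-.04)&(abs(T[...,1])<.07)
print('finger pts',f.sum(),T[f].min(0),T[f].max(0))
E
```

```text
now 14.85 cam rel tool [ 0.0789  0.0006 -0.1976] cam z in tool [-0.285  0.     0.959]
0 (array([253.4, 215.4]), np.float64(0.212)) (array([280.4, 215.5]), np.float64(0.212))
-0.0187 (array([253.4, 225.7]), np.float64(0.194)) (array([282.8, 225.7]), np.float64(0.194))
-0.0697 (array([253. , 266.6]), np.float64(0.145)) (array([292.4, 266.6]), np.float64(0.145))
216 [(-0.051, -0.041, 0.126), (-0.051, -0.032, 0.125), (-0.051, 0.044, 0.125), (-0.051, 0.05, 0.126)]
224 [(0.012, -0.019, -0.043), (0.012, -0.015, -0.043), (-0.061, 0.044, 0.125), (-0.061, 0.05, 0.125)]
232 [(0.011, -0.018, -0.053), (0.01, -0.015, -0.051), (0.012, 0.02, -0.054), (-0.072, 0.051, 0.126)]
240 [(0.012, -0.017, -0.064), (0.01, -0.014, -0.061), (0.012, 0.019, -0.064), (0.012, 0.022, -0.063)]
248 [(0.012, -0.016, -0.073), (0.01, -0.013, -0.07), (0.011, 0.018, -0.071), (0.012, 0.02, -0.073)]
256 [(0.034, -0.01, -0.119), (0.034, -0.008, -0.118), (0.033, 0.012, -0.117), (0.034, 0.013, -0.119)]
264 [(0.033, -0.01, -0.122), (0.032, -0.008, -0.121), (0.033, 0.011, -0.122), (0.033, 0.013, -0.122)]
272 [(0.032, -0.009, -0.124), (0.031, -0.008, -0.123), (0.031, 0.011, -0.123), (0.031, 0.013, -0.122)]
280 [(0.028, -0.01, -0.122), (0.028, -0.008, -0.123), (0.028, 0.011, -0.123), (0.028, 0.013, -0.122)]
288 [(-0.002, -0.015, -0.085), (-0.002, -0.012, -0.085), (-0.002, 0.017, -0.085), (0.009, 0.017, -0.099)]
296 [(-0.007, -0.015, -0.084), (-0.006, -0.012, -0.084), (-0.004, 0.017, -0.087), (0.007, 0.017, -0.102)]
0.026980502328773203
finger pts 138 [-0.00826764 -0.01938982 -0.03997028] [ 0.01212341  0.02096091 -0.03468148]
```

```bash
python3 -m crank '{"travel":[[0,0,0],[0,0,0],[0,0,0],[0,0,0],[0,0,0],[0,0,0],[0,0,0],[0,0,0]],"dr":[[0,0,0],[0,0,0],[0,0,0],[0,0,0],[0,0,0],[0,0,0],[0,0,0],[0,0,0]]}' 0 20
cat >> h.py <<'E'
def tips(t):
    z=np.load(f'pics/{t}.npz'); M,tt=z['M'],z['t']
    # tool axes from camera (fixed mount)
    a=np.array([[0,-.959,-.285],[-1,0,0],[0,.285,.959]])
    p,A=cur(); P,rgb=cloud(t); T=(P-p)@A
    f=(T[...,2]<.02)&(T[...,2]>-.06)&(abs(T[...,1])<.07)&(abs(T[...,0])<.015)
    for s in(-1,1):
        g=T[f&(np.sign(T[...,1])==s)]; print(t,observe()['width'].round(4),s,len(g),'max z',np.percentile(g[:,2],99).round(4) if len(g) else 0,'y',np.abs(g[:,1]).min().round(4) if len(g) else 0, 'x',g[:,0].min().round(4),g[:,0].max().round(4))
E
python3 - <<'E'
from h import *
shot('wrist','w9'); tips('w9')
p=cloud('w9')[1]; cv2.imwrite('pics/c9.png',cv2.resize(cv2.cvtColor(p,cv2.COLOR_RGB2BGR)[150:384,130:380],None,fx=2,fy=2))
E
python3 -m crank '{"travel":[[0,0,0],[0,0,0],[0,0,0],[0,0,0],[0,0,0],[0,0,0],[0,0,0],[0,0,0]],"dr":[[0,0,0],[0,0,0],[0,0,0],[0,0,0],[0,0,0],[0,0,0],[0,0,0],[0,0,0]]}' 1
python3 - <<'E'
from h import *
shot('wrist','w10'); tips('w10')
E
```

```text
time_s: 15.85
ee_pos: [0.4982, -0.2058, 0.1266]
orientation: [0.001, 0.31, 0.951, -0.0]
ft_force: [-0.8, -0.0, 0.5]
width: 0.0001
grip_force: 0.0
time_s: 16.9
ee_pos: [0.4982, -0.2058, 0.1265]
orientation: [0.001, 0.31, 0.951, -0.0]
ft_force: [0.1, 0.2, 0.4]
width: 0.0721
grip_force: 0.0Traceback (most recent call last):
  File "<stdin>", line 2, in <module>
  File "h.py", line 53, in tips
    g=T[f&(np.sign(T[...,1])==s)]; print(t,observe()['width'].round(4),s,len(g),'max z',np.percentile(g[:,2],99).round(4) if len(g) else 0,'y',np.abs(g[:,1]).min().round(4) if len(g) else 0, 'x',g[:,0].min().round(4),g[:,0].max().round(4))
                                           ^^^^^^^^^^^^^^^^^^^^^^^^
AttributeError: 'float' object has no attribute 'round'
Traceback (most recent call last):
  File "h.py", line 53, in tips
    g=T[f&(np.sign(T[...,1])==s)]; print(t,observe()['width'].round(4),s,len(g),'max z',np.percentile(g[:,2],99).round(4) if len(g) else 0,'y',np.abs(g[:,1]).min().round(4) if len(g) else 0, 'x',g[:,0].min().round(4),g[:,0].max().round(4))
                                           ^^^^^^^^^^^^^^^^^^^^^^^^
AttributeError: 'float' object has no attribute 'round'
```

```bash
sed -i "s/observe()\['width'\].round(4)/round(observe()['width'],4)/" h.py; python3 - <<'E'
from h import *
for t in ('w9','w10'):
    tips(t)
    P,rgb=cloud(t); p,A=cur(); T=(P-p)@A
    # shallow check: column profile of finger near inner edge: tip depth along image rows
    for y in (-.035,-.02,-.006,.006,.02,.035):
        f=(abs(T[...,1]-y)<.004)&(abs(T[...,0])<.02)&(T[...,2]<.05)&(T[...,2]>-.11); print(y,f.sum(),T[f][:,2].max().round(4) if f.any() else None)
p=cloud('w9')[1];q=cloud('w10')[1]; k=lambda p:cv2.resize(cv2.cvtColor(p,cv2.COLOR_RGB2BGR)[150:340,130:380],(400,300)); cv2.imwrite('pics/c9.png',np.hstack([k(p),k(q)]))
E
```

```text
w9 0.0761 -1 259 max z -0.0363 y 0.0 x 0.0091 0.0122
w9 0.0761 1 317 max z -0.0363 y 0.0 x 0.0042 0.0122
-0.035 0 None
-0.02 0 None
-0.006 475 -0.0352
0.006 627 -0.0359
0.02 0 None
0.035 0 None
w10 0.0761 -1 558 max z -0.0355 y 0.0349 x -0.009 0.0124
w10 0.0761 1 561 max z -0.0356 y 0.0367 x -0.009 0.0123
-0.035 767 -0.035
-0.02 0 None
-0.006 0 None
0.006 0 None
0.02 0 None
0.035 597 -0.0347
```

View pics/c9.png

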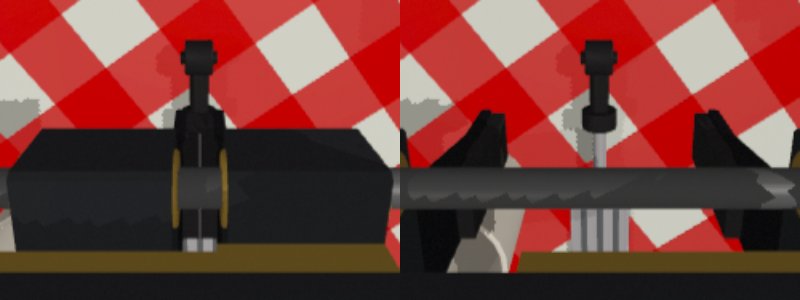

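The camera shows the real fingertips about 35 mm short of the reported TCP, both shut and open. That fits both the cup being held off its axis and the empty pinch, which never touched the table. From here I use a grasp point 53.7 mm behind the reported TCP.

```bash
echo 'pinch_z=.0537' >> h.py; python3 - <<'E'
from h import *
where(); s=plan([.507,-.212,.03],Rt(-36.2,0),6)
E
```

```text
grasp [ 0.4981 -0.2057  0.1802] x [-0.807  0.59  -0.003] z [ 0.003 -0.001 -1.   ] t 16.95 q [-0.09  0.29 -0.29  0.   -0.98 -2.11]
6 rot/row deg 0.0 dist/row 0.0251
travel [[-0.002, 0.0, 0.025], [-0.002, 0.0, 0.025], [-0.002, 0.0, 0.025], [-0.002, 0.0, 0.025], [-0.002, 0.0, 0.025], [-0.002, 0.0, 0.025]] dr [0.0, 0.0, 0.0]
```

```bash
python3 -m crank '{"travel":[[-0.002,0,0.025],[-0.002,0,0.025],[-0.002,0,0.025],[-0.002,0,0.025],[-0.002,0,0.025],[-0.002,0,0.023],[0,0,0]],"dr":[[0,0,0],[0,0,0],[0,0,0],[0,0,0],[0,0,0],[0,0,0],[0,0,0]]}' 1
python3 - <<'E'
from h import *
where(); s=plan([.507,-.212,.0225],Rt(-36.2,0),2)
E
```

```text
time_s: 17.82
ee_pos: [0.5069, -0.2128, -0.023]
orientation: [-0.001, 0.311, 0.951, -0.0]
ft_force: [-0.7, 0.5, 0.2]
width: 0.0869
grip_force: 0.0
grasp [ 0.507  -0.2128  0.0307] x [-0.807  0.59   0.001] z [-0.002 -0.    -1.   ] t 17.82 q [-0.1   0.5  -0.42  0.   -0.65 -2.1 ]
2 rot/row deg 0.0 dist/row 0.0041
travel [[0.0, 0.0, 0.004], [0.0, 0.0, 0.004]] dr [-0.001, -0.001, 0.0]
```

```bash
python3 -m crank '{"travel":[[0,0,0.004],[0,0,0.004],[0,0,0]],"dr":[[0,0,0],[0,0,0],[0,0,0]]}' && python3 -m crank '{"travel":[[0,0,0],[0,0,0],[0,0,0],[0,0,0],[0,0,0],[0,0,0],[0,0,0],[0,0,0]],"dr":[[0,0,0],[0,0,0],[0,0,0],[0,0,0],[0,0,0],[0,0,0],[0,0,0],[0,0,0]]}' 0 55 && python3 -m crank '{"travel":[[0,0,0],[0,0,0]],"dr":[[0,0,0],[0,0,0]]}'
```

```text
time_s: 18.2
ee_pos: [0.5084, -0.213, -0.0291]
orientation: [0.002, 0.31, 0.951, 0.0]
ft_force: [0.1, -0.2, 0.5]
width: 0.0869
grip_force: 0.0
time_s: 19.2
ee_pos: [0.5083, -0.213, -0.0295]
orientation: [0.001, 0.31, 0.951, -0.0]
ft_force: [-0.4, -0.5, -0.4]
width: 0.0246
grip_force: 55.0
time_s: 19.45
ee_pos: [0.5083, -0.213, -0.0295]
orientation: [0.001, 0.31, 0.951, -0.0]
ft_force: [-0.4, 0.0, 0.7]
width: 0.0244
grip_force: 55.0
```

```bash
python3 -m crank '{"travel":[[0,0,-0.005],[0,0,-0.012],[0,0,-0.02],[0,0,-0.025],[0,0,-0.025],[0,0,-0.02],[0,0,-0.012],[0,0,-0.005]],"dr":[[0,0,0],[0,0,0],[0,0,0],[0,0,0],[0,0,0],[0,0,0],[0,0,0],[0,0,0]]}' && python3 -m crank '{"travel":[[0,0,-0.01],[0,0,-0.015],[0,0,-0.01],[0,0,-0.003],[0,0,0],[0,0,0]],"dr":[[0,0,0],[0,0,0],[0,0,0],[0,0,0],[0,0,0],[0,0,0]]}'
cat >> h.py <<'E'
def sl(t,cam='wrist'):
    """points of the slice near the grasp, in tool-plane coords (x tool horizontal etc)"""
    p,A=cur(); g=p-pinch_z*A[:,2]; shot(cam,t); P,rgb=cloud(t)
    T=(P-g)@A
    return P,rgb,T,g,A
E
python3 - <<'E'
from h import *
where(); P,rgb,T,g,A=sl('w11')
f=(T[...,0]<.02)&(T[...,0]>-.22)&(abs(T[...,1])<.03)&(T[...,2]>-.03)&(T[...,2]<.09)
Q=T[f]; 
for x in np.arange(-.2,.02,.02):
    k=Q[(Q[:,0]>=x)&(Q[:,0]<x+.02)]
    if len(k): print(round(x,3),len(k),np.median(k,0).round(4),k[:,2].max().round(4))
shot('scene','s11'); P,rgb=cloud('s11'); m=np.linalg.norm(P-g,axis=-1)<.21; c=cv2.imread('pics/s11.png'); cv2.imwrite('pics/c11.png',cv2.resize(c[150:300,80:280],(800,600)))
E
```

```text
time_s: 20.45
ee_pos: [0.5079, -0.2128, 0.0953]
orientation: [0.002, 0.31, 0.951, 0.0]
ft_force: [-1.3, 0.1, -2.3]
width: 0.0246
grip_force: 55.0
time_s: 21.2
ee_pos: [0.5075, -0.2127, 0.132]
orientation: [0.001, 0.31, 0.951, -0.0]
ft_force: [0.2, 0.4, -1.7]
width: 0.0242
grip_force: 55.0
grasp [ 0.5074 -0.2127  0.1857] x [-0.807  0.59  -0.001] z [ 0.001 -0.001 -1.   ] t 21.2 q [-0.1   0.3  -0.26  0.   -1.01 -2.1 ]
-0.06 169 [-0.0417  0.0005  0.0058] 0.016
-0.04 825 [-0.0378  0.0005  0.0087] 0.0247
-0.02 234 [-0.0019  0.0005 -0.0007] 0.0178
-0.0 2786 [ 0.0102  0.0008 -0.0004] 0.02
```

View pics/c11.png

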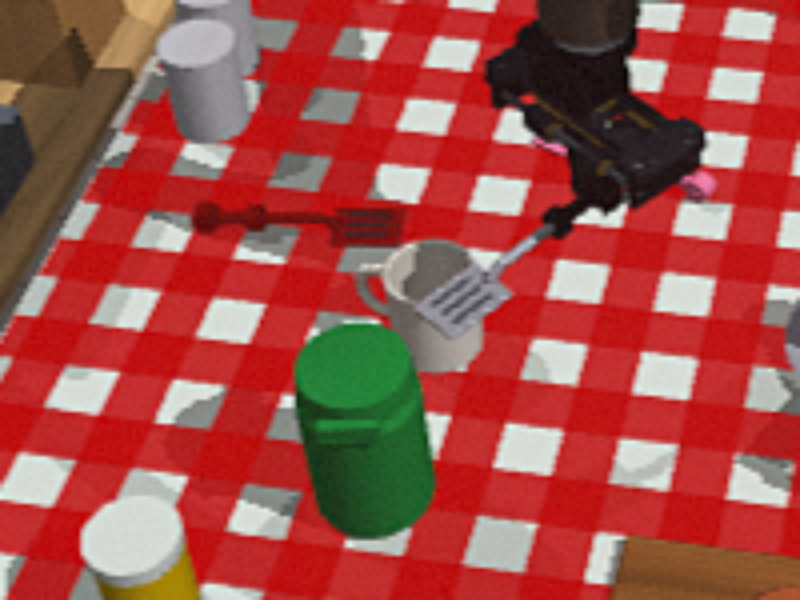

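The slice is held level, clear of the mug. I carry it high towards the rack while turning and leaning the tool.

```bash
echo 'pinch_z=.0425  # control point = knob' >> h.py; python3 - <<'E'
from h import *
where(); s=plan([.5,-.17,.31],Rt(-10,8),8); s=plan([.52,-.08,.34],Rt(28,25),8,s); s=plan([.545,.0,.34],Rt(65,42),8,s)
E
```

```text
grasp [ 0.5075 -0.2128  0.1745] x [-0.807  0.59  -0.002] z [ 0.001 -0.001 -1.   ] t 21.3 q [-0.1   0.3  -0.26  0.   -1.01 -2.1 ]
8 rot/row deg 3.4 dist/row 0.0178
travel [[0.003, 0.004, -0.017], [0.003, 0.004, -0.017], [0.002, 0.005, -0.017], [0.002, 0.005, -0.017], [0.001, 0.005, -0.017], [0.0, 0.005, -0.017], [-0.0, 0.005, -0.017], [-0.001, 0.005, -0.017]] dr [-0.004, -0.017, -0.057]
8 rot/row deg 5.2 dist/row 0.0136
travel [[-0.002, 0.013, -0.004], [-0.003, 0.013, -0.004], [-0.004, 0.013, -0.003], [-0.005, 0.012, -0.003], [-0.007, 0.012, -0.002], [-0.008, 0.011, -0.002], [-0.008, 0.011, -0.001], [-0.009, 0.01, -0.001]] dr [-0.024, -0.036, -0.08]
8 rot/row deg 5.1 dist/row 0.0125
travel [[-0.008, 0.01, 0.003], [-0.008, 0.009, 0.003], [-0.009, 0.008, 0.004], [-0.009, 0.007, 0.005], [-0.009, 0.006, 0.005], [-0.009, 0.006, 0.006], [-0.01, 0.005, 0.006], [-0.01, 0.004, 0.007]] dr [-0.045, -0.036, -0.068]
```

```bash
python3 -m crank '{"travel":[[0.003,0.004,-0.017],[0.003,0.004,-0.017],[0.002,0.005,-0.017],[0.002,0.005,-0.017],[0.001,0.005,-0.017],[0,0.005,-0.017],[0,0.005,-0.017],[-0.001,0.005,-0.017]],"dr":[[-0.004,-0.017,-0.057],[-0.004,-0.017,-0.057],[-0.004,-0.017,-0.057],[-0.004,-0.017,-0.057],[-0.004,-0.017,-0.057],[-0.004,-0.017,-0.057],[-0.004,-0.017,-0.057],[-0.004,-0.017,-0.057]]}' - 60
python3 -m crank '{"travel":[[-0.002,0.013,-0.004],[-0.003,0.013,-0.004],[-0.004,0.013,-0.003],[-0.005,0.012,-0.003],[-0.007,0.012,-0.002],[-0.008,0.011,-0.002],[-0.008,0.011,-0.001],[-0.009,0.01,-0.001]],"dr":[[-0.024,-0.036,-0.08],[-0.024,-0.036,-0.08],[-0.024,-0.036,-0.08],[-0.024,-0.036,-0.08],[-0.024,-0.036,-0.08],[-0.024,-0.036,-0.08],[-0.024,-0.036,-0.08],[-0.024,-0.036,-0.08]]}'
python3 -m crank '{"travel":[[-0.008,0.01,0.003],[-0.008,0.009,0.003],[-0.009,0.008,0.004],[-0.009,0.007,0.005],[-0.009,0.006,0.005],[-0.009,0.006,0.006],[-0.01,0.005,0.006],[-0.01,0.004,0.007]],"dr":[[-0.045,-0.036,-0.068],[-0.045,-0.036,-0.068],[-0.045,-0.036,-0.068],[-0.045,-0.036,-0.068],[-0.045,-0.036,-0.068],[-0.045,-0.036,-0.068],[-0.045,-0.036,-0.068],[-0.045,-0.036,-0.068]]}'
python3 - <<'E'
from h import *
where(); s=plan([.545,.0,.34],Rt(65,42),2)
E
```

```text
time_s: 22.3
ee_pos: [0.5062, -0.1706, 0.2684]
orientation: [0.07, 0.086, 0.994, -0.006]
ft_force: [-0.4, -0.2, -0.9]
width: 0.024
grip_force: 60.0
time_s: 23.3
ee_pos: [0.5346, -0.0702, 0.3027]
orientation: [0.212, -0.239, 0.946, 0.054]
ft_force: [-0.5, 0.2, -1.1]
width: 0.0243
grip_force: 60.0
time_s: 24.3
ee_pos: [0.5553, 0.0273, 0.3105]
orientation: [0.304, -0.505, 0.784, 0.194]
ft_force: [0.2, 0.9, -1.2]
width: 0.0243
grip_force: 60.0
grasp [0.5434 0.0013 0.3419] x [-0.304 -0.674 -0.673] z [ 0.281  0.612 -0.739] t 24.3 q [-0.14  0.13  0.01 -0.74 -1.28 -0.13]
2 rot/row deg 0.3 dist/row 0.0015
travel [[0.001, -0.001, 0.001], [0.001, -0.001, 0.001]] dr [0.002, 0.003, 0.004]
```

```bash
Z='[0,0,0]'; python3 -m crank '{"travel":[[0,0,0],[0,0,0],[0,0,0],[0,0,0],[0,0,0],[0,0,0],[0,0,0],[0,0,0]],"dr":[[0,0,0],[0,0,0],[0,0,0],[0,0,0],[0,0,0],[0,0,0],[0,0,0],[0,0,0]]}' - 6
python3 -m crank '{"travel":[[0,0,0],[0,0,0],[0,0,0],[0,0,0],[0,0,0],[0,0,0],[0,0,0],[0,0,0]],"dr":[[0,0,0],[0,0,0],[0,0,0],[0,0,0],[0,0,0],[0,0,0],[0,0,0],[0,0,0]]}'
cat >> h.py <<'E'
B=np.array([FX,[-FX[1],FX[0],0],Z])
def hang(tag):
    p,A=cur(); k=p-pinch_z*A[:,2]
    for cam in('scene','top','wrist'):
        shot(cam,tag+cam); P,rgb=cloud(tag+cam); q=(P-k)@B.T  # rack axes, origin knob
        r=np.linalg.norm(q,axis=-1); m=(r<.2)&(r>.03)&(abs(q[...,1])<.03)
        m&=~((P-p)@A[:,2]<-.03) if False else (((P-p)@A[:,2])>-.03)
        S=q[m]
        if len(S)<10: print(cam,'few',len(S)); continue
        rr=np.linalg.norm(S,axis=1)
        for a,b in((.03,.07),(.07,.12),(.12,.2)):
            j=S[(rr>=a)&(rr<b)]
            if len(j)>4: mm=np.median(j,0); print(cam,a,len(j),mm.round(3),'ang',np.degrees(np.arctan2(mm[0],-mm[2])).round(1))
E
python3 - <<'E'
from h import *
where(); hang('h1_')
E
```

```text
time_s: 25.3
ee_pos: [0.5557, 0.0275, 0.311]
orientation: [0.305, -0.504, 0.784, 0.194]
ft_force: [-0.2, 0.4, -1.0]
width: 0.0258
grip_force: 6.0
time_s: 26.3
ee_pos: [0.5554, 0.0273, 0.3108]
orientation: [0.304, -0.504, 0.785, 0.194]
ft_force: [0.4, -0.3, -1.5]
width: 0.0255
grip_force: 6.0
grasp [0.5434 0.0013 0.3422] x [-0.306 -0.673 -0.673] z [ 0.282  0.611 -0.74 ] t 26.3 q [-0.13  0.13  0.01 -0.74 -1.28 -0.14]
scene 0.03 71 [ 0.002 -0.005 -0.05 ] ang 2.3
scene 0.07 38 [ 0.002 -0.004 -0.095] ang 0.9
scene 0.12 125 [-0.007 -0.007 -0.16 ] ang -2.6
top few 0
wrist 0.03 1393 [-0.006  0.001 -0.05 ] ang -6.6
wrist 0.07 551 [ 0.002  0.    -0.094] ang 0.9
wrist 0.12 2553 [-0.002  0.    -0.152] ang -0.8
```

```bash
python3 -m crank '{"travel":[[0,0,0],[0,0,0],[0,0,0],[0,0,0],[0,0,0],[0,0,0],[0,0,0],[0,0,0]],"dr":[[0,0,0],[0,0,0],[0,0,0],[0,0,0],[0,0,0],[0,0,0],[0,0,0],[0,0,0]]}' - 45
python3 - <<'E'
from h import *
where(); p,A=cur(); shot('wrist','w12'); k=p-pinch_z*A[:,2]; P,rgb=cloud('w12'); q=(P-k)@B.T
for z in np.arange(-.18,-.02,.01):
    m=(abs(q[...,2]-z)<.005)&(abs(q[...,1])<.035)&(abs(q[...,0])<.05); S=q[m]
    if len(S)>5: print(z.round(3),len(S),'x',np.percentile(S[:,0],[2,98]).round(4),'y',np.percentile(S[:,1],[2,98]).round(4))
s=plan(SEAT-.10*FX+[0,0,.075],Rt(65,42),6)
s=plan(SEAT-.008*FX+[0,0,.072],Rt(65,42),6,s)
E
```

```text
time_s: 27.45
ee_pos: [0.5555, 0.0274, 0.3108]
orientation: [0.304, -0.504, 0.785, 0.194]
ft_force: [-0.1, 0.8, -0.1]
width: 0.024
grip_force: 45.0
grasp [0.5435 0.0014 0.3422] x [-0.306 -0.673 -0.673] z [ 0.282  0.611 -0.74 ] t 27.45 q [-0.13  0.13  0.01 -0.74 -1.28 -0.14]
-0.18 312 x [-0.0046 -0.003 ] y [-0.0224  0.0226]
-0.17 333 x [-0.0053 -0.0036] y [-0.0228  0.0229]
-0.16 358 x [-0.006  -0.0042] y [-0.0228  0.0228]
-0.15 377 x [-0.0066 -0.0048] y [-0.0227  0.0228]
-0.14 416 x [-0.0074 -0.0055] y [-0.0228  0.0229]
-0.13 606 x [-0.0077 -0.0021] y [-0.0228  0.0227]
-0.12 145 x [-0.0038  0.003 ] y [-0.0043  0.0048]
-0.11 102 x [-0.001   0.0028] y [-0.0042  0.0047]
-0.1 106 x [-0.0018  0.0018] y [-0.004   0.0046]
-0.09 116 x [-0.0021  0.0027] y [-0.0046  0.0046]
-0.08 137 x [-0.0029  0.0022] y [-0.0045  0.0053]
-0.07 49 x [-0.0035  0.0007] y [-0.0043  0.0044]
-0.06 336 x [-0.0121 -0.0015] y [-0.0117  0.0125]
-0.05 665 x [-0.012  0.008] y [-0.0115  0.0123]
-0.04 249 x [-0.0078 -0.0014] y [-0.0059  0.0068]
-0.03 284 x [-0.0084 -0.0019] y [-0.0063  0.0073]
6 rot/row deg 0.1 dist/row 0.0313
travel [[-0.012, 0.0, 0.029], [-0.012, 0.0, 0.029], [-0.012, 0.0, 0.029], [-0.012, 0.0, 0.029], [-0.012, 0.0, 0.029], [-0.013, 0.001, 0.029]] dr [0.0, 0.001, 0.001]
6 rot/row deg 0.0 dist/row 0.0153
travel [[-0.011, -0.0, 0.011], [-0.011, -0.0, 0.011], [-0.011, -0.0, 0.011], [-0.011, -0.0, 0.011], [-0.011, -0.0, 0.011], [-0.011, -0.0, 0.011]] dr [0.0, 0.0, 0.0]
```

```bash
python3 -m crank '{"travel":[[-0.008,0,0.02],[-0.012,0,0.029],[-0.012,0,0.029],[-0.012,0,0.029],[-0.012,0,0.029],[-0.011,0,0.026],[-0.006,0.001,0.014],[0,0,0]],"dr":[[0,0,0],[0,0,0],[0,0,0],[0,0,0],[0,0,0],[0,0,0],[0,0,0],[0,0,0]]}'
python3 - <<'E'
from h import *
where(); shot('wrist','w13'); shot('scene','s13'); shot('top','t13')
for t in('w13','s13','t13','t0','s0'):
    P,rgb=cloud(t); q=(P-SEAT)@B.T
    m=(q[...,0]>-.045)&(q[...,0]<.0)&(abs(q[...,1])<.03)&(q[...,2]>-.014)&(q[...,2]<.012); S=q[m]; print(t,len(S))
    if len(S)<8: continue
    print('  x',np.percentile(S[:,0],[2,98]).round(4),'z',np.percentile(S[:,2],[5,50,95]).round(4))
    for s in(-1,1):
        k=S[np.sign(S[:,1])==s]
        if len(k)>3: print('  side',s,len(k),'y',np.percentile(k[:,1],[3,50,97]).round(4))
v,u=np.where(np.ones((384,512),bool)); 
z=np.load('pics/w13.npz')
def pr(X): c=z['M'].T@(X-z['t']); return (c[:2]/c[2]*z['f']+[z['cx'],z['cy']]).round(0)
print('seat px',pr(SEAT),'tip',pr(SEAT-.032*FX))
E
```

```text
time_s: 28.5
ee_pos: [0.6262, 0.1851, 0.229]
orientation: [0.304, -0.505, 0.784, 0.194]
ft_force: [0.1, -1.4, -1.1]
width: 0.0235
grip_force: 45.0
grasp [0.6143 0.1591 0.2605] x [-0.306 -0.674 -0.672] z [ 0.28   0.611 -0.74 ] t 28.5 q [ 0.18  0.26 -0.03 -0.74 -0.95 -0.26]
w13 179
  x [-0.0299 -0.0247] z [-0.0065  0.0004  0.0063]
  side -1 62 y [-0.0136 -0.0123 -0.0104]
  side 1 117 y [0.0108 0.0145 0.0176]
s13 74
  x [-0.0291 -0.0016] z [-0.0091 -0.003   0.0041]
  side -1 37 y [-0.0166 -0.0126 -0.0053]
  side 1 37 y [0.0078 0.012  0.0168]
t13 0
t0 76
  x [-0.0301 -0.0013] z [-0.0038  0.0009  0.0065]
  side -1 37 y [-0.0158 -0.0118 -0.0084]
  side 1 39 y [0.008  0.0119 0.0157]
s0 75
  x [-0.0287 -0.0008] z [-0.0097 -0.0032  0.0051]
  side -1 39 y [-0.0159 -0.0126 -0.0048]
  side 1 36 y [0.0062 0.0111 0.0181]
seat px [254. 210.] tip [254. 194.]
```

The prongs measure symmetric about my fork line to within 1 mm, so I go in level above the bumps.

```bash
python3 - <<'E'
from h import *
s=plan(SEAT-.008*FX+.0005*B[1]+[0,0,.071],Rt(65,42),6)
E
```

```text
6 rot/row deg 0.1 dist/row 0.0152
travel [[-0.011, 0.0, 0.01], [-0.011, 0.0, 0.01], [-0.011, 0.0, 0.01], [-0.011, 0.0, 0.01], [-0.011, 0.0, 0.01], [-0.011, 0.0, 0.01]] dr [0.0, 0.001, 0.001]
```

```bash
python3 -m crank '{"travel":[[-0.006,0,0.005],[-0.011,0,0.01],[-0.011,0,0.01],[-0.011,0,0.01],[-0.011,0,0.01],[-0.011,0,0.01],[-0.006,0,0.005],[0,0,0]],"dr":[[0,0,0],[0,0,0],[0,0,0],[0,0,0],[0,0,0],[0,0,0],[0,0,0],[0,0,0]]}'
python3 - <<'E'
from h import *
where(); p,A=cur(); k=p-pinch_z*A[:,2]; print('knob in seat frame',((k-SEAT)@B.T).round(4),observe()['ft_force'].round(1),observe()['torque'].round(2))
shot('wrist','w14'); shot('scene','s14')
for t in('w14','s14'):
    P,rgb=cloud(t); q=(P-SEAT)@B.T
    for z in (-.08,-.06,-.04,-.02,-.01,.0,.01,.02,.03):
        m=(abs(q[...,2]-z)<.005)&(abs(q[...,1])<.035)&(q[...,0]>-.045)&(q[...,0]<.02); S=q[m]
        if len(S)>5: print(t,z,len(S),'x',np.percentile(S[:,0],[2,50,98]).round(4),'y',np.percentile(S[:,1],[2,50,98]).round(4))
E
```

```text
time_s: 29.65
ee_pos: [0.664, 0.2669, 0.2302]
orientation: [0.304, -0.505, 0.784, 0.194]
ft_force: [-1.0, -0.3, -1.8]
width: 0.0233
grip_force: 45.0
grasp [0.652  0.2409 0.2617] x [-0.306 -0.674 -0.673] z [ 0.281  0.611 -0.74 ] t 29.65 q [ 0.32  0.32  0.05 -0.7  -0.87 -0.4 ]
knob in seat frame [-0.0081 -0.0005  0.0717] [-1.  -0.3 -1.8] [-1.46  0.77 -0.  ]
w14 -0.08 371 x [-0.0127 -0.0118 -0.0108] y [-0.0232 -0.0008  0.0225]
w14 -0.06 621 x [-0.0142 -0.013  -0.0095] y [-0.023  -0.0007  0.0222]
w14 -0.04 96 x [-0.0076 -0.0062 -0.0036] y [-0.0047 -0.0002  0.0043]
w14 -0.02 110 x [-0.0093 -0.0077 -0.0038] y [-0.005  -0.0005  0.0041]
w14 -0.01 197 x [-0.0295 -0.0092 -0.005 ] y [-0.0135  0.0002  0.0162]
w14 0.0 744 x [-0.0296 -0.013   0.0133] y [-0.0139  0.0098  0.0173]
w14 0.01 400 x [-0.0291 -0.0183 -0.0099] y [-0.0131 -0.0002  0.0165]
w14 0.02 689 x [-0.0196 -0.0141  0.    ] y [-0.012  -0.0004  0.012 ]
w14 0.03 241 x [-0.0153 -0.0136 -0.0096] y [-0.0063 -0.0004  0.0063]
s14 -0.08 8 x [-0.0122 -0.0101 -0.0086] y [-0.0245 -0.0182  0.007 ]
s14 -0.06 21 x [-0.0165 -0.0136 -0.0075] y [-0.0269 -0.0069  0.0198]
s14 -0.04 8 x [-0.0079 -0.0025 -0.0003] y [-0.0076 -0.0044  0.0046]
s14 -0.01 22 x [-0.0286 -0.0026  0.0188] y [-0.0154 -0.0129  0.0165]
s14 0.0 71 x [-0.0288  0.003   0.0191] y [-0.0175 -0.0084  0.0166]
s14 0.01 19 x [-0.0269 -0.009   0.0042] y [-0.016  -0.0103  0.0058]
s14 0.02 38 x [-0.0188 -0.0045  0.0039] y [-0.0163 -0.0074  0.0046]
s14 0.03 13 x [-0.014  -0.0062  0.    ] y [-0.0076 -0.0052  0.0023]
```

```bash
python3 -m crank '{"travel":[[0.002,0.001,0.002],[0.003,0,0.003],[0.003,0,0.003],[0,0,0],[0,0,0]],"dr":[[0,0,0],[0,0,0],[0,0,0],[0,0,0],[0,0,0]]}'
python3 -m crank '{"travel":[[0.0015,0,0.0015],[0,0,0]],"dr":[[0,0,0],[0,0,0]]}'
python3 -m crank '{"travel":[[0.0015,0,0.0015],[0,0,0]],"dr":[[0,0,0],[0,0,0]]}'
```

```text
time_s: 30.38
ee_pos: [0.6639, 0.2672, 0.2222]
orientation: [0.307, -0.504, 0.784, 0.194]
ft_force: [-0.9, 1.2, 5.2]
width: 0.0237
grip_force: 45.0
time_s: 30.62
ee_pos: [0.6644, 0.2679, 0.2221]
orientation: [0.308, -0.504, 0.783, 0.194]
ft_force: [-2.0, 1.5, 9.8]
width: 0.0239
grip_force: 45.1
time_s: 30.88
ee_pos: [0.6649, 0.2685, 0.222]
orientation: [0.31, -0.504, 0.782, 0.194]
ft_force: [-3.7, 2.4, 13.5]
width: 0.0237
grip_force: 45.1
```

```bash
python3 - <<'E'
from h import *
where(); p,A=cur(); k=p-pinch_z*A[:,2]; print('knob in seat frame',((k-SEAT)@B.T).round(4))
shot('wrist','w15')
P,rgb=cloud('w15'); q=(P-SEAT)@B.T
for z in np.arange(-.14,.045,.005):
    m=(abs(q[...,2]-z)<.0025)&(abs(q[...,1])<.028)&(q[...,0]>-.045)&(q[...,0]<.02); S=q[m]
    if len(S)>5: print(z.round(3),len(S),'x',np.percentile(S[:,0],[2,50,98]).round(4),'y',np.percentile(S[:,1],[2,50,98]).round(4))
c=cv2.cvtColor(rgb,cv2.COLOR_RGB2BGR)[110:260,170:340]; cv2.imwrite('pics/c15.png',cv2.resize(c,None,fx=4.4,fy=4,interpolation=cv2.INTER_CUBIC))
E
```

```text
grasp [0.6526 0.2424 0.2532] x [-0.3   -0.669 -0.68 ] z [ 0.289  0.616 -0.733] t 30.88 q [ 0.31  0.33  0.04 -0.72 -0.85 -0.37]
knob in seat frame [-0.0066 -0.0004  0.0632]
-0.13 36 x [-0.0176 -0.0171 -0.0164] y [-0.0205 -0.0025  0.0171]
-0.125 175 x [-0.018  -0.0173 -0.0165] y [-0.0218  0.0016  0.024 ]
-0.12 165 x [-0.0183 -0.0174 -0.0166] y [-0.0217  0.0016  0.0245]
-0.115 175 x [-0.0184 -0.0176 -0.0169] y [-0.0213 -0.0002  0.0236]
-0.11 183 x [-0.0183 -0.0177 -0.0168] y [-0.0214  0.0016  0.0237]
-0.105 189 x [-0.0185 -0.0177 -0.017 ] y [-0.0219  0.0007  0.024 ]
-0.1 194 x [-0.0186 -0.0179 -0.017 ] y [-0.0213  0.0008  0.0238]
-0.095 198 x [-0.0188 -0.018  -0.0172] y [-0.0219  0.0016  0.0236]
-0.09 210 x [-0.019  -0.0181 -0.0172] y [-0.0215 -0.      0.0233]
-0.085 223 x [-0.019  -0.0182 -0.0174] y [-0.0215  0.0025  0.0238]
-0.08 226 x [-0.0191 -0.0183 -0.0174] y [-0.0219  0.0004  0.0238]
-0.075 220 x [-0.0194 -0.0185 -0.0176] y [-0.0218  0.0009  0.0236]
-0.07 239 x [-0.0195 -0.0186 -0.0177] y [-0.0217  0.0009  0.0234]
-0.065 458 x [-0.0194 -0.0175 -0.0131] y [-0.0221  0.0002  0.0238]
[... 675 characters left out ...]
 -0.0115 -0.009 ] y [-0.0081  0.0013  0.0158]
-0.005 164 x [-0.0301 -0.0288 -0.0114] y [-0.0139  0.0009  0.0173]
0.0 472 x [-0.0295 -0.0157  0.018 ] y [-0.0139  0.01    0.0175]
0.005 449 x [-0.0295 -0.0238 -0.0108] y [-0.0135  0.0006  0.0169]
0.01 222 x [-0.021  -0.0185 -0.0099] y [-0.0122  0.0006  0.0129]
0.015 472 x [-0.0202 -0.0136 -0.0001] y [-0.0114  0.0006  0.0121]
0.02 134 x [-0.0154 -0.0135 -0.0092] y [-0.0061  0.0001  0.0067]
0.025 131 x [-0.0155 -0.0138 -0.0098] y [-0.0064  0.0001  0.0066]
0.03 143 x [-0.0154 -0.0141 -0.0098] y [-0.0063  0.0001  0.0066]
0.035 138 x [-0.0158 -0.0141 -0.0109] y [-0.0061  0.0002  0.0065]
0.04 138 x [-0.0159 -0.0144 -0.0099] y [-0.006   0.0002  0.0065]
```

View pics/c15.png

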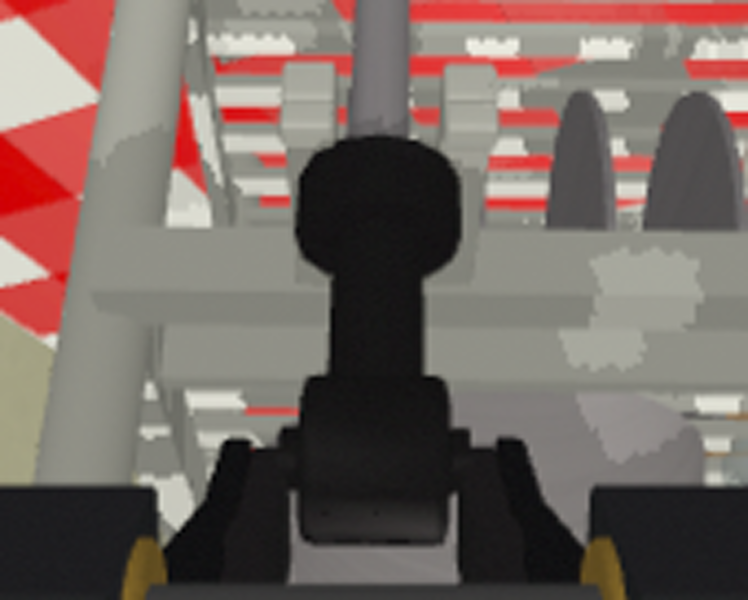

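The collar at (380,205) sits between the two bumps at (310,95) and (470,95), on both prongs, with the shank in the slot. I unload it slightly, ease the grip, then open.

```bash
python3 -m crank '{"travel":[[-0.001,0,-0.001],[-0.0005,0,-0.0005],[0,0,0]],"dr":[[0,0,0],[0,0,0],[0,0,0]]}'
python3 -m crank '{"travel":[[0,0,0],[0,0,0],[0,0,0],[0,0,0],[0,0,0],[0,0,0],[0,0,0],[0,0,0]],"dr":[[0,0,0],[0,0,0],[0,0,0],[0,0,0],[0,0,0],[0,0,0],[0,0,0],[0,0,0]]}' - 5
python3 -m crank '{"travel":[[0,0,0],[0,0,0],[0,0,0],[0,0,0],[0,0,0],[0,0,0],[0,0,0],[0,0,0]],"dr":[[0,0,0],[0,0,0],[0,0,0],[0,0,0],[0,0,0],[0,0,0],[0,0,0],[0,0,0]]}' - 3
python3 - <<'E'
from h import *
p,A=cur(); print(((p-pinch_z*A[:,2]-SEAT)@B.T).round(4)); shot('wrist','w16'); P,rgb=cloud('w16'); q=(P-SEAT)@B.T
for z in (-.13,-.12,-.09,-.07,-.04,-.02,.005,.01,.015,.03):
    m=(abs(q[...,2]-z)<.0025)&(abs(q[...,1])<.028)&(q[...,0]>-.045)&(q[...,0]<.02); S=q[m]
    if len(S)>5: print(z,len(S),'x',np.percentile(S[:,0],[2,50,98]).round(4),'y',np.percentile(S[:,1],[2,50,98]).round(4))
E
```

```text
time_s: 31.3
ee_pos: [0.6644, 0.2678, 0.2221]
orientation: [0.308, -0.504, 0.783, 0.194]
ft_force: [-3.4, 1.5, 8.0]
width: 0.0237
grip_force: 45.1
time_s: 32.3
ee_pos: [0.6647, 0.2674, 0.2216]
orientation: [0.308, -0.504, 0.783, 0.193]
ft_force: [-1.6, 2.2, 7.0]
width: 0.026
grip_force: 5.0
time_s: 33.3
ee_pos: [0.663, 0.266, 0.217]
orientation: [0.304, -0.504, 0.785, 0.194]
ft_force: [-1.3, 0.1, 3.5]
width: 0.0256
grip_force: 3.0
[-0.0093  0.0001  0.0585]
-0.13 50 x [-0.0147 -0.0141 -0.0134] y [-0.0226  0.0005  0.0217]
-0.12 159 x [-0.0156 -0.0146 -0.0137] y [-0.0231 -0.0004  0.0222]
-0.09 194 x [-0.0168 -0.016  -0.015 ] y [-0.0223  0.0005  0.0227]
-0.07 226 x [-0.0177 -0.0169 -0.0158] y [-0.0229  0.0006  0.0231]
-0.04 53 x [-0.0107 -0.0096 -0.0073] y [-0.004   0.0007  0.0046]
-0.02 72 x [-0.012  -0.0104 -0.007 ] y [-0.0044  0.0004  0.0053]
0.005 439 x [-0.0296 -0.0239 -0.011 ] y [-0.0134  0.0001  0.0168]
0.01 223 x [-0.0211 -0.0187 -0.01  ] y [-0.0121  0.0001  0.013 ]
0.015 476 x [-0.0205 -0.0137 -0.0002] y [-0.0112  0.0008  0.0123]
0.03 144 x [-0.0164 -0.0144 -0.01  ] y [-0.0062  0.0008  0.0073]
```

```bash
python3 -m crank '{"travel":[[0,0,0],[0,0,0],[0,0,0],[0,0,0],[0,0,0],[0,0,0],[0,0,0]],"dr":[[0,0,0],[0,0,0],[0,0,0],[0,0,0],[0,0,0],[0,0,0],[0,0,0]]}' 0.75
python3 -m crank '{"travel":[[0,0,-0.01],[0,0,-0.02],[0,0,-0.03],[0,0,-0.03],[0,0,-0.03],[0,0,-0.02],[0,0,0],[0,0,0]],"dr":[[0,0,0],[0,0,0],[0,0,0],[0,0,0],[0,0,0],[0,0,0],[0,0,0],[0,0,0]]}'
python3 -m crank '{"travel":[[0,0,0],[0,0,0],[0,0,0],[0,0,0],[0,0,0],[0,0,0],[0,0,0],[0,0,0]],"dr":[[0,0,0],[0,0,0],[0,0,0],[0,0,0],[0,0,0],[0,0,0],[0,0,0],[0,0,0]]}'
python3 - <<'E'
from h import *
for t in('w17','w18'):
    shot('wrist',t); P,rgb=cloud(t); q=(P-SEAT)@B.T
    for z in (-.13,-.12,-.09,-.07,-.04,-.02,.005,.015,.03,.05):
        m=(abs(q[...,2]-z)<.0025)&(abs(q[...,1])<.028)&(q[...,0]>-.045)&(q[...,0]<.02); S=q[m]
        if len(S)>5: print(t,z,len(S),'x',np.percentile(S[:,0],[2,50,98]).round(4),'y',np.percentile(S[:,1],[2,50,98]).round(4))
shot('scene','s18'); P,p=cloud('s18'); h=cv2.cvtColor(p,cv2.COLOR_RGB2HSV)
m=(h[...,0]>105)&(h[...,0]<128)&(h[...,1]>120)&(P[...,0]>.4)&(P[...,0]<.6)&(abs(P[...,1])<.12); Q=P[m]; T=Q[Q[:,2]>.088]; print('cup',Q.min(0),Q.max(0),cv2.minEnclosingCircle(T[:,:2].astype(np.float32)))
E
```

```text
time_s: 34.22
ee_pos: [0.6629, 0.2661, 0.2171]
orientation: [0.304, -0.504, 0.785, 0.194]
ft_force: [0.3, 0.1, 0.1]
width: 0.0653
grip_force: 0.0
time_s: 35.22
ee_pos: [0.623, 0.1808, 0.3197]
orientation: [0.304, -0.504, 0.785, 0.194]
ft_force: [1.3, -0.3, -0.0]
width: 0.0651
grip_force: 0.0
time_s: 36.22
ee_pos: [0.6234, 0.1805, 0.3206]
orientation: [0.304, -0.504, 0.785, 0.194]
ft_force: [-0.2, 0.6, 0.4]
width: 0.0653
grip_force: 0.0
w17 -0.12 76 x [-0.019  -0.0181 -0.017 ] y [-0.023  -0.0005  0.0226]
w17 -0.09 87 x [-0.0194 -0.0187 -0.0178] y [-0.0217  0.0009  0.0222]
w17 -0.07 92 x [-0.0199 -0.0191 -0.0182] y [-0.0221 -0.0016  0.0239]
w17 -0.04 21 x [-0.0119 -0.011  -0.0084] y [-0.0038  0.0011  0.0049]
w17 -0.02 22 x [-0.0121 -0.0112 -0.0089] y [-0.0037  0.0006  0.0048]
w17 0.005 158 x [-0.0296 -0.0238 -0.0112] y [-0.0133  0.      0.0167]
w17 0.015 181 x [-0.0201 -0.0132  0.0002] y [-0.0113  0.0001  0.0127]
w17 0.03 41 x [-0.0159 -0.0138 -0.0102] y [-0.0054  0.0002  0.0069]
w17 0.05 63 x [-0.0211 -0.0196 -0.0121] y [-0.0102  0.0002  0.0117]
w18 -0.13 22 x [-0.0174 -0.0169 -0.0164] y [-0.0179  0.0036  0.021 ]
w18 -0.12 75 x [-0.0182 -0.0174 -0.0164] y [-0.0224 -0.0018  0.0227]
w18 -0.09 83 x [-0.0191 -0.0179 -0.017 ] y [-0.0218 -0.0004  0.0223]
w18 -0.07 98 x [-0.0194 -0.0185 -0.0175] y [-0.0231 -0.0009  0.0226]
w18 -0.04 22 x [-0.0118 -0.01   -0.0083] y [-0.0039  0.0005  0.0049]
w18 -0.02 26 x [-0.0122 -0.0108 -0.0088] y [-0.0037  0.0006  0.0048]
w18 0.005 151 x [-0.0295 -0.0236 -0.0115] y [-0.0133  0.0011  0.0167]
w18 0.015 175 x [-0.0195 -0.0131 -0.0002] y [-0.0113  0.0001  0.0123]
w18 0.03 42 x [-0.0152 -0.0138 -0.0104] y [-0.0054  0.0013  0.0069]
w18 0.05 63 x [-0.0216 -0.0201 -0.0116] y [-0.0105  0.0002  0.0118]
cup [ 4.24528295e-01 -5.90681587e-03 -9.87326576e-05] [0.55682426 0.11736185 0.39879104] ((0.5125930905342102, 0.06324442476034164), 0.06999343633651733)
```

```bash
for i in 1 2 3; do python3 -m crank '{"travel":[[0,0,0],[0,0,0],[0,0,0],[0,0,0],[0,0,0],[0,0,0],[0,0,0],[0,0,0]],"dr":[[0,0,0],[0,0,0],[0,0,0],[0,0,0],[0,0,0],[0,0,0],[0,0,0],[0,0,0]]}' >/dev/null; done
python3 - <<'E'
from h import *
for t in('w19','w20','w21'):
    shot('wrist',t); P,_=cloud(t); q=(P-SEAT)@B.T
    m=(abs(q[...,2]+.11)<.01)&(abs(q[...,1])<.028)&(abs(q[...,0])<.04); print(np.median(q[m],0).round(4))
shot('top','t20')
for t in('s18','t20'):
    P,p=cloud(t); h=cv2.cvtColor(p,cv2.COLOR_RGB2HSV)
    m=(h[...,0]>105)&(h[...,0]<128)&(h[...,1]>120)&(P[...,0]>.4)&(P[...,0]<.56)&(abs(P[...,1]-.03)<.06)&(P[...,2]<.11)&(P[...,2]>.01); Q=P[m]; T=Q[Q[:,2]>.088]; print(t,len(Q),Q.min(0),Q.max(0),cv2.minEnclosingCircle(T[:,:2].astype(np.float32)) if len(T) else '')
E
```

```text
[-0.0195 -0.0004 -0.1101]
[-0.0195 -0.0004 -0.11  ]
[-0.0191  0.0009 -0.1097]
s18 406 [ 0.42452829 -0.00590682  0.01016482] [0.52947802 0.06016109 0.10098688] ((0.49619993567466736, 0.028365595266222954), 0.03393900766968727)
t20 234 [ 4.66592747e-01 -1.08530323e-04  1.00214620e-02] [0.52419909 0.05722551 0.10190746] ((0.49606966972351074, 0.02869267389178276), 0.03018631599843502)
```

The cup stands upright on the plate at (0.496,0.029), and the slice hangs almost still in the fork. I hand the job in.

```bash
python3 -c "
from bench import close_job; print(close_job())"
```

```text
the job is handed in; nothing more can be done
None
```

I handed the job in at about 39 s: my last camera measurements show the blue cup upright on the plate and the slice hanging released, nearly still and within about 3° of straight in the empty fork; no verdict came back, and I did not re-measure the mug, flask or the two hanging utensils at the end.

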